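Load the cleaning carrier with disc holders

ROBOT

A 6-joint arm with a two-finger parallel gripper is mounted at the origin on the work surface. World frame = base frame: x ahead of the robot, y to its left, z up, the work surface at z = 0. Lengths are in mm, angles in rad, forces in N, time in s.
With the tool pointing down it reaches from about 250 to 800 mm from the base axis. Payload 3.9 kg.
Tool frame: the origin (TCP) lies between the finger pads; the fingertips stand 11 mm ahead of it and the grasp point (between the pads) lies 8 mm behind it (tip_extent is the distance from the TCP to the fingertips, in mm); z points along the fingers, y is the direction in which the jaws open and shut (so a half turn about z gives the same grasp; the last joint's range is limited). The gripper opens to 85 mm and grips with 20 to 120 N. Pads are 22 mm wide; open, the fingers measure 114 mm over their backs; the gripper's body (76 mm by 85 mm) begins 54 mm behind the grasp point. The pads swing forward as they close: fully open they stand 13 mm farther back than shut.
Start: joints at [-1.268, 0.26, -0.138, 1.173, 0, 1.571], TCP at [156.547, -501.107, 242.304] pointing down, gripper open.
Joint ranges: [-2.78, 2.78], [-0.83, 1.72], [-1.28, 1.37], [-1.9, 2.12], [-1.57, 1.48], [-3.14, 3.14]. Speed limits (rad/s): [2.57, 2.57, 3.14, 3.14, 3.14, 3.14].

INTERFACE

Orientations are given as a unit quaternion [x, y, z, w].
In Python, from bench import read_state, snapshot, calibration, close_job, tip_extent gives the robot as it stands.
- The arm moves only by the tool move_arm, never from a script. Its arguments are lists of equal length, an entry for each row: "claw": the closure in counts, from 0 (fully open) to 255 (shut); "slide": the shift along the tool's x, y, z in m, a list of three; "spin": the turn about the tool's z in rad. In form: {"claw": [claw, ...], "slide": [[tx, ty, tz], ...], "spin": [spin, ...]}. A call has exactly 10 rows; each row is the pose to reach, as a shift and turn from the pose commanded when the call began, along the tool's axes at that moment; what a row does not reach only later rows make up. A row lasts 1/8 s, in which the tool goes at most 62.5 mm and 10.7 degrees, less where a joint would pass 70% of its speed; a pose out of reach is approached as far as the arm can. A call with a gripper value outside its range is refused whole. The fingers move at their own pace and stop on an object; "force" is the grip in N (left out, the last holds). Time passes only in rows, so rows that repeat a pose let the fingers close, or fill a call up. It gives the time, the measured TCP pose, the force and the opening at its end, in the units of the state.
- read_state(): the state, without advancing time (a new reading comes with each control period).
- snapshot(name): name is "scene" or "side" or "wrist"; returns (picture, depth): 480x640x3 uint8, red, green, blue; 480x640 float32, mm along the optical axis (not along the pixel's ray), 0 where there is no reading.
- calibration(name): a dict with "mtx" (3x3 intrinsics, pixels), "k1" (the pictures are not rectified: a ray, as slopes to the right and down, at radius r is drawn at 1 + k1 r^2 times it, then the intrinsics apply), "origin" and "attitude" of the camera in the world; the wrist camera has in their place "T_tool_cam" (4x4, takes a point from camera to tool coordinates, whose origin is the TCP and whose axes are the flange's). Camera axes: x right, y up, looking along -z (the intrinsics and any distortion apply to the point x, -y, -z); pixel columns grow to the right and rows downward; lengths in mm; the calibration is good to about 2 mm. A picture is of the moment at which its call begins: read the wrist's pose just before it. calibration takes no time and is no camera call.
- close_job(): hands the job in, once; it reports no verdict.
The state is a dict: "clock": time; "q": joint angles; "qvel": joint speeds; "tau": joint torques, N m; "position": TCP position; "tcp_rot": TCP orientation; "wrist_force": force on the tool from outside, world axes, zero at the start; "wrist_torque": the same for the moment, N m; "opening": finger opening in mm.
Only numpy, scipy, OpenCV 4.12 (cv2) and the standard library are available. Lean on these libraries where they do the work, as an engineer would, in place of code of your own. Each camera call takes 0.05 s, during which the arm holds its last target.

TASK

Load the wire carrier for the ultrasonic bath: swing its hold-down bar right back out of the way, take every disc holder off its hook and stand it upright and fully home in a slot of its own, all with the ribbed bezel facing the carrier's high end plate, and then swing the bar upright again over them until it meets its stop. Use any slots in any order, leave the carrier standing on the bench, and do not disturb the other things lying about.

Things in the scene. Friction and masses are not known exactly. Their poses are not given: they have to be found in the camera images.
- holder1: disc holder (some of the 5 are absent), 110 g: aluminium plate 8 mm thick (x), 78 wide (y), 70 high (z 0-70), a black ribbed bezel 62 mm across, 7 mm proud, on its +x side only (-x side flat). Above it a hanging window 26 mm wide, z 70-98, then a finger tab 8 mm thick, 42 wide, z 98-144, ending in a 12 mm thick bead (top at z 152). Origin: middle of the plate's bottom edge, mid-thickness
- holder2: disc holder 2, same shape and frame as holder1 (may be absent)
- holder3: disc holder 3, same shape and frame as holder1 (may be absent)
- holder4: disc holder 4, same shape and frame as holder1 (may be absent)
- holder5: disc holder 5, same shape and frame as holder1 (may be absent)
- holder1_bezel (a point): middle of the outer face of holder1's bezel: 11 mm along x and 35 mm along z from the holder's origin; axes as the holder's
- holder2_bezel (a point): middle of the outer face of holder2's bezel: 11 mm along x and 35 mm along z from the holder's origin; axes as the holder's
- holder3_bezel (a point): middle of the outer face of holder3's bezel: 11 mm along x and 35 mm along z from the holder's origin; axes as the holder's
- holder4_bezel (a point): middle of the outer face of holder4's bezel: 11 mm along x and 35 mm along z from the holder's origin; axes as the holder's
- holder5_bezel (a point): middle of the outer face of holder5's bezel: 11 mm along x and 35 mm along z from the holder's origin; axes as the holder's
- stand: fixed stand: rail (18 mm high, 10 thick, along y) on posts at y +-225 mm; 5 hooks at y -184, -92, 0, 92, 184 point along -x. Origin on the bench under the rail. Rods 7 mm thick, top 170 mm up, level to x -74 mm, then up: tip at x -88, 10 mm higher. Holders hang by the window near x -55, thickness along the rod, origin 72 mm up, bezel either way. Lifted 11-20 mm the window clears the tip
- carrier: loose wire carrier, 0.9 kg, on the bench: 5 upright slots along its x at -100, -50, 0, 50, 100 mm. Origin: middle, bench level; z up. End plates 3 mm thick, 106 wide: the HIGH one (105 mm, dark hand slot) at x +140, the LOW one (66 mm) at x -140. Slots 11 mm wide (x) between 70 mm high wire pins with tops flared to 23 mm, 88 mm wide (y) between side wires 40 mm up
- slot1 (a point): where the middle of the bezel's outer face lies when a holder is fully seated in slot 1 (carrier x -100 mm), bezel facing the high end plate: 11 mm along carrier x from the slot's middle, 53 mm above the bench (the plate's bottom edge then rests 18 mm above the bench). Axes as the carrier's
- slot2 (a point): the same for slot 2 (carrier x -50 mm)
- slot3 (a point): the same for slot 3 (carrier x 0 mm)
- slot4 (a point): the same for slot 4 (carrier x 50 mm)
- slot5 (a point): the same for slot 5 (carrier x 100 mm)
- bar (a joint): hold-down bar on the carrier: U of 10 mm round wire, bar 300 mm long along carrier x, arms 135 mm long outside the end plates (x +-150 mm), pivoted at y 0, 50 mm above the bench. 0 rad = upright over the slots, at its stop (bar axis 185 mm up); grows swinging towards carrier +y, to 1.45 = lying beside the carrier. Stiff pivots (1.5 N at the bar): it stays where left
- spare1: bystander, leave alone: black ribbed spare disc 77 mm across, 11 mm thick, lying on a card; origin at its underside
- spare2: bystander, leave alone: another spare disc as spare1; origin at its underside
- bottle: bystander, leave alone: white plastic bottle 56 mm across, 140 mm high; origin at its underside
- loupe: bystander, leave alone: black eye loupe 44 mm across, 48 mm high; origin at its underside
- dish: bystander, leave alone: shallow glass dish 90 mm across, 24 mm high; origin at its underside
- brush: bystander, leave alone: cleaning brush 150 mm long lying on the bench; origin at its underside
Not all that is in view belongs to the job. Leave any pink look-alike of the holder5 alone.

How it is judged (in metres and radians):
On the way, in this order (a step that is already met when the one before it is completed fails the run):
1. the hold-down bar is swung back (past 1.0 rad) (value of joint bar above 1 rad), for 0.2 s.
2. every holder stands home in a slot, bezel to the high end, released, the bar still back ((distance between holder1_bezel and slot1 below 0.009 m or distance between holder1_bezel and slot2 below 0.009 m or distance between holder1_bezel and slot3 below 0.009 m or distance between holder1_bezel and slot4 below 0.009 m or distance between holder1_bezel and slot5 below 0.009 m) and angle between the z axis of each of holder1, holder2, holder3, holder4, holder5 and the z axis of carrier, either way round below 0.1 rad and contact force between each of holder1, holder2, holder3, holder4, holder5 and the fingers below 0.1 N and (distance between holder2_bezel and slot1 below 0.009 m or distance between holder2_bezel and slot2 below 0.009 m or distance between holder2_bezel and slot3 below 0.009 m or distance between holder2_bezel and slot4 below 0.009 m or distance between holder2_bezel and slot5 below 0.009 m) and (distance between holder3_bezel and slot1 below 0.009 m or distance between holder3_bezel and slot2 below 0.009 m or distance between holder3_bezel and slot3 below 0.009 m or distance between holder3_bezel and slot4 below 0.009 m or distance between holder3_bezel and slot5 below 0.009 m) and (distance between holder4_bezel and slot1 below 0.009 m or distance between holder4_bezel and slot2 below 0.009 m or distance between holder4_bezel and slot3 below 0.009 m or distance between holder4_bezel and slot4 below 0.009 m or distance between holder4_bezel and slot5 below 0.009 m) and (distance between holder5_bezel and slot1 below 0.009 m or distance between holder5_bezel and slot2 below 0.009 m or distance between holder5_bezel and slot3 below 0.009 m or distance between holder5_bezel and slot4 below 0.009 m or distance between holder5_bezel and slot5 below 0.009 m) and value of joint bar above 0.8 rad), for 0.2 s.
At the end, for the whole second after the job is handed in: each holder present stands at rest in a slot: bezel centre within 9 mm of the slot point (bezel to the high end, fully down), within 0.1 rad of the carrier's upright, untouched; bar within 0.1 rad of upright; carrier at rest on the bench, tilt under 0.05 rad, lift under 10 mm ((distance between holder1_bezel and slot1 below 0.009 m or distance between holder1_bezel and slot2 below 0.009 m or distance between holder1_bezel and slot3 below 0.009 m or distance between holder1_bezel and slot4 below 0.009 m or distance between holder1_bezel and slot5 below 0.009 m) and angle between the z axis of each of holder1, holder2, holder3, holder4, holder5 and the z axis of carrier, either way round below 0.1 rad and contact force between each of holder1, holder2, holder3, holder4, holder5 and the fingers below 0.1 N and (distance between holder2_bezel and slot1 below 0.009 m or distance between holder2_bezel and slot2 below 0.009 m or distance between holder2_bezel and slot3 below 0.009 m or distance between holder2_bezel and slot4 below 0.009 m or distance between holder2_bezel and slot5 below 0.009 m) and (distance between holder3_bezel and slot1 below 0.009 m or distance between holder3_bezel and slot2 below 0.009 m or distance between holder3_bezel and slot3 below 0.009 m or distance between holder3_bezel and slot4 below 0.009 m or distance between holder3_bezel and slot5 below 0.009 m) and (distance between holder4_bezel and slot1 below 0.009 m or distance between holder4_bezel and slot2 below 0.009 m or distance between holder4_bezel and slot3 below 0.009 m or distance between holder4_bezel and slot4 below 0.009 m or distance between holder4_bezel and slot5 below 0.009 m) and (distance between holder5_bezel and slot1 below 0.009 m or distance between holder5_bezel and slot2 below 0.009 m or distance between holder5_bezel and slot3 below 0.009 m or distance between holder5_bezel and slot4 below 0.009 m or distance between holder5_bezel and slot5 below 0.009 m) and value of joint bar below 0.1 rad and angle between carrier's own z axis and vertical below 0.05 rad and height (world z) of carrier below 0.01 m and linear speed of carrier below 0.02 m/s and linear speed of each of holder1, holder2, holder3, holder4, holder5 below 0.03 m/s).
It fails at once if one of the other things on the bench (spare discs, bottle, loupe, dish, brush) is moved more than 40 mm (distance of any of spare1, spare2, bottle, loupe, dish, brush from where it was at the start of the episode above 0.04 m).
Of holder1, holder2, holder3, holder4, holder5 only 3 to 4 are there at a start; the rules pass over those that are not, and their reading is None.
At some moment in a run one of carrier may be knocked a few centimetres aside while the robot is not near it.
Once in a run the grip may slacken for a moment while it holds something.
It also fails if it takes over 208 s, if anything falls off the work surface, if the arm or the gripper's body presses on something with over 40 N, if the wrist force passes 120 N, or if a joint passes its speed limit or range.

## Working session

There is one attempt and no reset: what is moved stays moved. The work goes in short steps, Python scripts to look and compute and a tool call to move; the robot and the scene stay as the last step left them, time stands still between calls to the robot, and variables do not carry over. Pictures are saved under pics/ and viewed, and the job is handed in when it is done.

Besides the shell and the picture viewer there is one more tool, called after "Call:" by a JSON object that holds its "fn" and its "kwargs". move_arm: Moves the arm, as the interface text tells. Its arguments: {"type":"object","properties":{"claw":{"type":"array","items":{"type":"number"}},"slide":{"type":"array","items":{"type":"array","items":{"type":"number"}}},"spin":{"type":"array","items":{"type":"number"}},"force":{"type":"number"}},"required":["claw","slide","spin"]}

```bash
ls; mkdir -p pics
python3 - <<'E'
from bench import *
import cv2
s=read_state();print(s)
for n in("scene","side","wrist"):
    p,d=snapshot(n);cv2.imwrite(f"pics/{n}0.png",p[:,:,::-1]);print(n,calibration(n))
    import numpy as np; np.savez(f"pics/{n}0.npz",p=p,d=d)
print(tip_extent)
E
```

```text
pics
{'clock': 0.0, 'q': array([-1.26803612e+00,  2.60661050e-01, -1.39383373e-01,  1.17267515e+00,
       -2.34439403e-05,  1.57082015e+00]), 'qvel': array([ 0.00049658, -0.00013339,  0.00010101,  0.00076033, -0.00075701,
        0.0023586 ]), 'tau': array([-1.36246832e-03, -4.05672240e+01,  2.53924388e+01,  1.85260962e-02,
        3.01090377e-04,  5.35224387e-06]), 'position': array([ 156.32935304, -500.49738661,  241.47149586]), 'tcp_rot': array([ 9.88565233e-01,  1.50790765e-01, -1.56614557e-04, -9.48856853e-04]), 'wrist_force': array([-0.18720511,  0.15600063,  0.16224177]), 'wrist_torque': array([-0.00244671, -0.00522337,  0.02739744]), 'opening': 85.15016143965221}
scene {'mtx': array([[611.74646738,   0.        , 303.27727702],
       [  0.        , 611.74646738, 240.6491931 ],
       [  0.        ,   0.        ,   1.        ]]), 'k1': -0.18866163467506442, 'origin': array([1330.33093321,  -83.38316082, 1092.57859974]), 'attitude': array([0.2377164 , 0.2054157 , 0.62121408, 0.71790554])}
side {'mtx': array([[533.28387517,   0.        , 323.41788791],
       [  0.        , 533.28387517, 230.84759858],
       [  0.        ,   0.        ,   1.        ]]), 'k1': -0.056019773866080355, 'origin': array([-179.25927985,  907.32006676,  799.86819916]), 'attitude': array([-0.1683322 ,  0.46133911,  0.81237014, -0.31446026])}
wrist {'mtx': array([[333.58817733,   0.        , 317.21203738],
       [  0.        , 333.58817733, 241.48040883],
       [  0.        ,   0.        ,   1.        ]]), 'k1': 0.012043034190479434, 'T_tool_cam': array([[ 8.41464547e-04,  9.63211608e-01,  2.68742794e-01,
         6.82346814e+01],
       [ 9.99999645e-01, -7.96254407e-04, -2.77227002e-04,
         1.06117568e+00],
       [-5.30406323e-05,  2.68742932e-01, -9.63211936e-01,
        -1.31006256e+02],
       [ 0.00000000e+00,  0.00000000e+00,  0.00000000e+00,
         1.00000000e+00]])}
11.0
```

View pics/scene0.png

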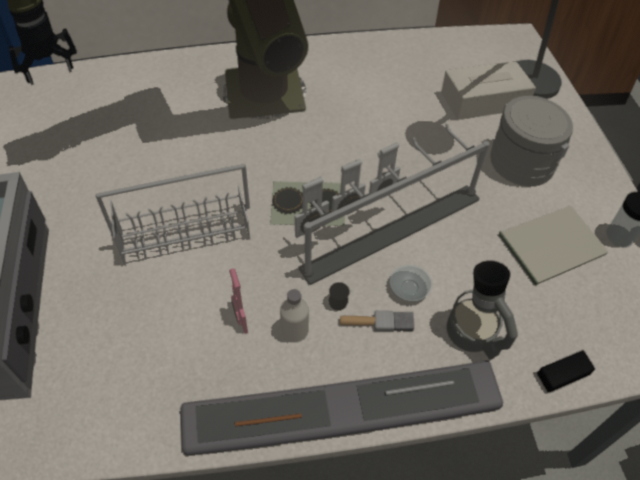

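View pics/side0.png

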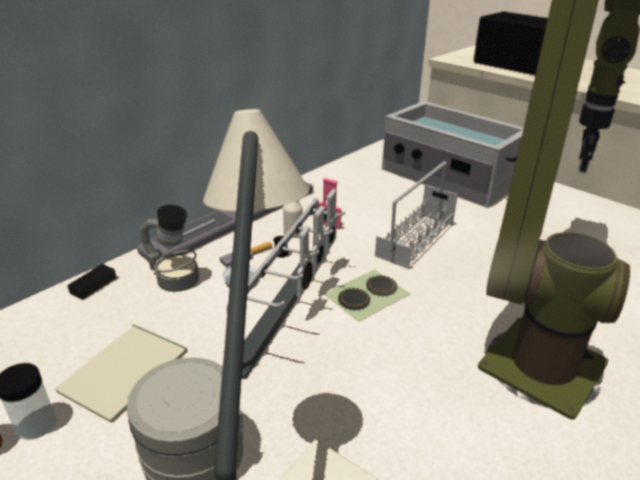

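View pics/wrist0.png

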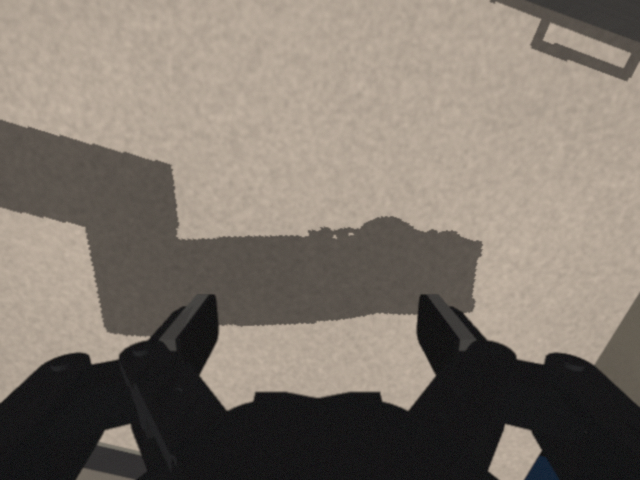

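Three holders hang on the stand, at scene pixels (313,200), (350,185) and (388,168). The pink look-alike lies at (238,300). The carrier is at (180,215) with its bar upright, and its high plate seems to be at the -y end. Next I'll make close crops and measure from the depth.

```bash
cat > h.py <<'E'
import numpy as np, cv2
from scipy.spatial.transform import Rotation as R
from bench import *
def campose(n,st=None):
    c=calibration(n)
    if n=="wrist":
        T=c["T_tool_cam"]; Rt=R.from_quat(st["tcp_rot"]).as_matrix()
        return Rt@T[:3,:3], Rt@T[:3,3]+st["position"],c
    return R.from_quat(c["attitude"]).as_matrix(), np.array(c["origin"]),c
def rays(n,uv,st=None):
    Rm,o,c=campose(n,st); K=c["mtx"]; uv=np.asarray(uv,float).reshape(-1,1,2)
    p=cv2.undistortPoints(uv,K,np.array([c["k1"],0,0,0,0.])).reshape(-1,2)
    d=np.c_[p[:,0],-p[:,1],-np.ones(len(p))]
    return o,d@Rm.T
def plane(n,uv,z,st=None):
    o,d=rays(n,uv,st); return o+d*((z-o[2])/d[:,2])[:,None]
def cloud(n,depth,st=None):
    v,u=np.mgrid[0:480,0:640]; o,d=rays(n,np.c_[u.ravel(),v.ravel()],st)
    P=(o+d*depth.ravel()[:,None]); P[depth.ravel()==0]=np.nan
    return P.reshape(480,640,3)
def proj(n,P,st=None):
    Rm,o,c=campose(n,st);q=(np.atleast_2d(P)-o)@Rm; x=q[:,0]/-q[:,2];y=-q[:,1]/-q[:,2];f=1+c["k1"]*(x*x+y*y);K=c["mtx"]
    return np.c_[K[0,0]*x*f+K[0,2],K[1,1]*y*f+K[1,2]]
def tri(ps):
    A=0;b=0
    for n,uv,st in ps:
        o,d=rays(n,[uv],st);d=d[0]/np.linalg.norm(d[0]);M=np.eye(3)-np.outer(d,d);A=A+M;b=b+M@o
    return np.linalg.solve(A,b)
def crop(img,box,s,name):
    x0,y0,x1,y1=box;c=cv2.resize(img[y0:y1,x0:x1,::-1],None,fx=s,fy=s,interpolation=cv2.INTER_CUBIC);cv2.imwrite(name,c)
E
python3 - <<'E'
from h import *
for n,b,s,o in(("scene",(90,150,270,270),4,"c1"),("scene",(270,130,500,290),3,"c2"),("side",(360,150,480,280),5,"c3"),("side",(270,170,350,310),4,"c4")):
    z=np.load(f"pics/{n}0.npz");p=np.clip(z["p"].astype(float)*1.6,0,255).astype(np.uint8);crop(p,b,s,f"pics/{o}.png")
E
```

```text
(no output)
```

View pics/c1.png

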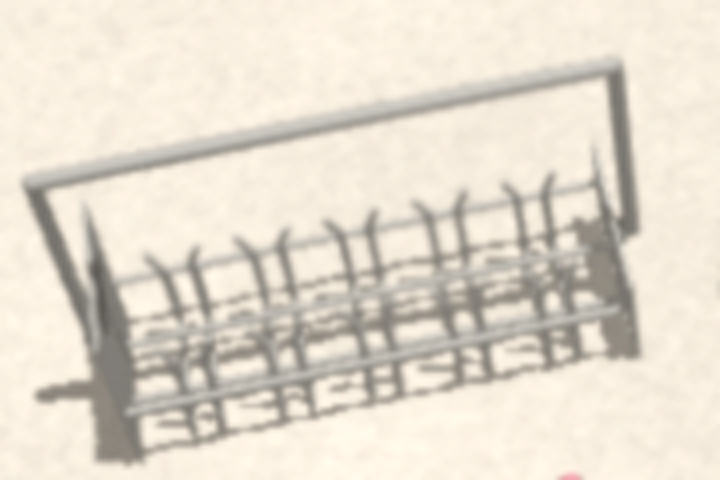

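View pics/c2.png

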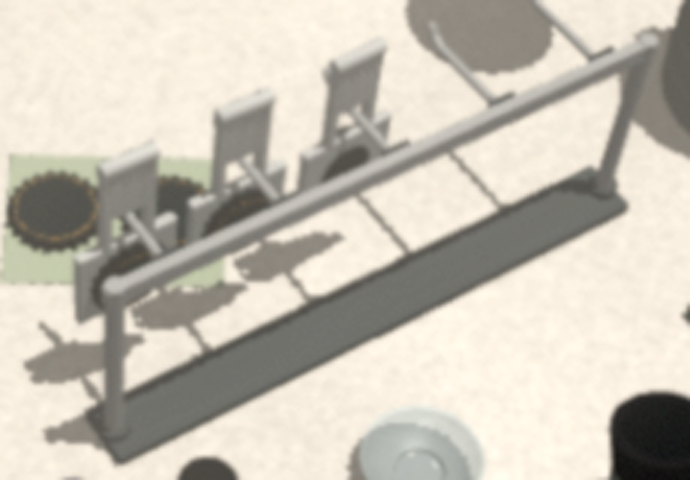

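View pics/c3.png

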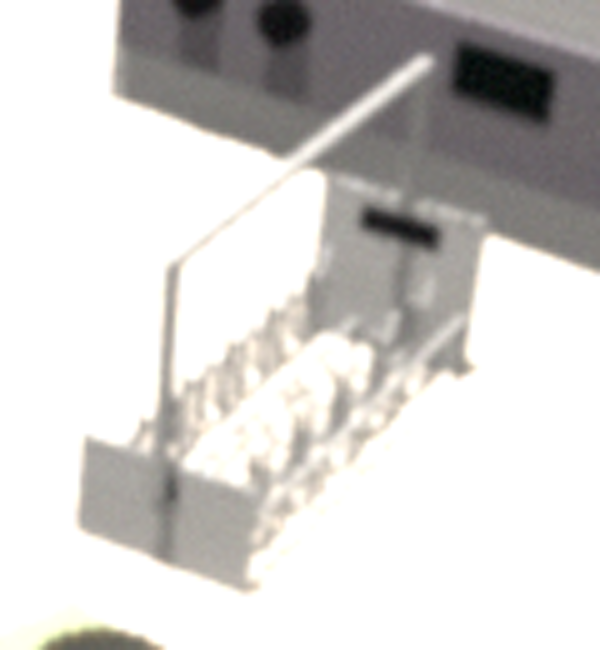

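View pics/c4.png

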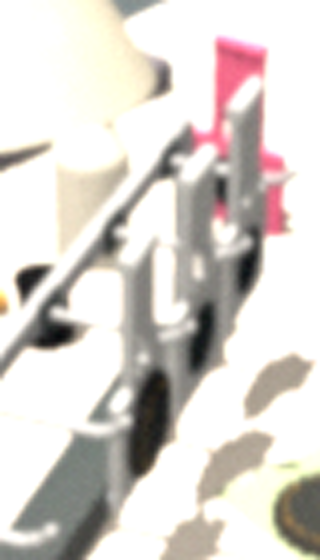

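Run:
```python
from h import *
np.set_printoptions(precision=1,suppress=True)
for a,b in(((98.7,195.5),(445,162.6)),((244.2,166.2),(395,203.6))):
    t=tri([("scene",a,None),("side",b,None)]);print("bar",t,proj("scene",t),proj("side",t), plane("scene",[a],185),plane("side",[b],185))
z=np.load("pics/scene0.npz");C=cloud("scene",z["d"]); 
for nm,u,v in(("spare1",288,200),("pink",238,295),("bottle",294,297),("loupe",340,290),("hold a bead",313,182),("b",350,165),("c",387,149),("post near",308,265),("railL",308,227),("railR",488,146),("hp",110,240),("bath",45,220)):
    print(nm,C[v,u])
# crop coords for beads ends (c2: /3 + (270,130))
f=lambda x,y:(x/3+270,y/3+130)
for nm,l,r in(("A",(98,166),(158,143)),("B",(214,111),(273,95)),("C",(325,70),(384,42))):
    print(nm,plane("scene",[f(*l),f(*r)],222))
print("rail ends",plane("scene",[f(113,288),f(650,38)],178))
```

```text
bar [ 489.4 -377.4  183.8] [[ 98.1 194.9]] [[444.5 163. ]] [[ 492.4 -375.7  185. ]] [[ 488.5 -378.2  185. ]]
bar [452.9 -78.8 180.8] [[243.8 165.9]] [[394.6 203.8]] [[458.  -78.2 185. ]] [[448.6 -73.6 185. ]]
spare1 [416.4  14.2  14.4]
pink [ 724.7 -117.5  123.6]
bottle [753.  -16.2 138.8]
loupe [694.   84.2  46.4]
hold a bead [557.6  48.  225.6]
b [520.1 127.3 221.8]
c [487.9 209.5 223.3]
post near [628.6  28.8  52.6]
railL [624.2  28.7 174.3]
railR [296.5 547.9   2.7]
hp [ 464.  -399.6    2.6]
bath [ 427.7 -538.6   56.4]
A [[560.   27.7 222. ]
 [545.9  68.7 222. ]]
B [[523.2 109.4 222. ]
 [514.3 150.6 222. ]]
C [[496.4 189.8 222. ]
 [475.6 235.6 222. ]]
rail ends [[624.6  28.  178. ]
 [452.5 446.9 178. ]]
```

```bash
cat >> h.py <<'E'
def phi(st):
    M=R.from_quat(st["tcp_rot"]).as_matrix(); return np.degrees(np.arctan2(M[1,0],M[0,0]))
def to(x,y,z,ph=None):
    st=read_state();M=R.from_quat(st["tcp_rot"]).as_matrix();d=M.T@(np.array([x,y,z])-st["position"])
    f=phi(st);sp=0 if ph is None else -np.radians((ph-f))
    print("t%.2f pos %s phi %.1f F %s open %.1f -> slide %s spin %.3f"%(st["clock"],np.round(st["position"],1),f,np.round(st["wrist_force"],1),st["opening"],np.round(d/1000,4),sp))
E
python3 -c "
from h import *
to(471,-228,262,97)"
```

```text
t0.15 pos [ 156.4 -500.6  241.7] phi 17.3 F [1.  0.4 0.1] open 85.7 -> slide [ 0.3816 -0.1665 -0.0201] spin -1.390
```

Call:
{"fn": "move_arm", "kwargs": {"claw": [0,30,60,80,80,80,80,80,80,80], "slide": [[0.04,-0.017,-0.02],[0.08,-0.035,-0.02],[0.13,-0.056,-0.02],[0.18,-0.078,-0.02],[0.23,-0.1,-0.02],[0.28,-0.122,-0.02],[0.33,-0.144,-0.02],[0.365,-0.159,-0.02],[0.3816,-0.1665,-0.02],[0.3816,-0.1665,-0.02]], "spin": [-0.16,-0.32,-0.48,-0.64,-0.8,-0.96,-1.12,-1.28,-1.39,-1.39], "force": 25}}

```text
clock: 1.4
position: [471.7, -227.5, 261.8]
tcp_rot: [0.662, 0.749, -0.0, -0.0]
wrist_force: [0.1, 0.0, -0.0]
opening: 58.8
```

```bash
python3 -c "
from h import *
to(471,-228,177,97)
st=read_state();p,d=snapshot('wrist');cv2.imwrite('pics/w1.png',p[:,:,::-1])
print(plane('wrist',[(320,200)],185,st))
print(proj('wrist',[[489.4,-377.4,185],[452.9,-78.8,185]],st))
"
```

```text
t1.40 pos [ 471.7 -227.5  261.8] phi 97.1 F [ 0.1  0.  -0. ] open 58.8 -> slide [-0.0004 -0.0007  0.0848] spin 0.001
[[ 469.30310792 -191.55022763  185.        ]]
[[315.54318566 440.95673762]
 [316.0855737  -14.62789444]]
```

View pics/w1.png

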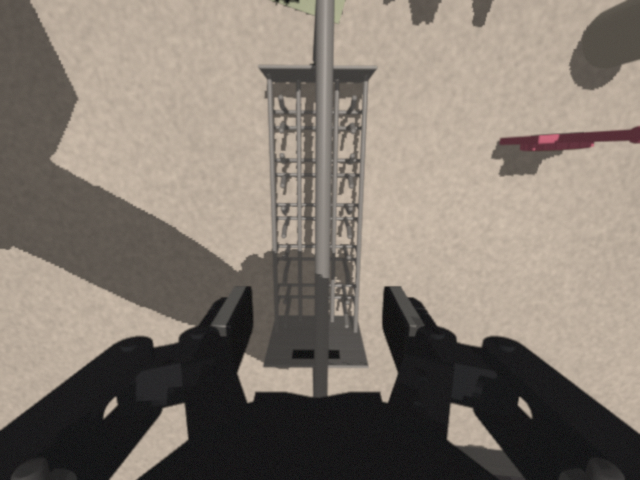

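The wrist view shows the bar at u≈322, midway between the fingers at 245 and 395. The high plate with the dark hand slot is at the bottom of the view, at (316,353), which is the -y end. The pink look-alike is well off to the right. I'll descend and grip the bar.

Call:
{"fn": "move_arm", "kwargs": {"claw": [80,80,80,120,200,255,255,255,255,255], "slide": [[0,0.002,0.03],[0,0.002,0.06],[0,0.002,0.086],[0,0.002,0.086],[0,0.002,0.086],[0,0.002,0.086],[0,0.002,0.086],[0,0.002,0.086],[0,0.002,0.086],[0,0.002,0.086]], "spin": [0,0,0,0,0,0,0,0,0,0], "force": 25}}

```text
clock: 2.7
position: [474.1, -228.9, 177.8]
tcp_rot: [0.663, 0.749, 0.0, 0.002]
wrist_force: [-0.9, -0.4, 5.2]
opening: 9.0
```

```bash
python3 -c "
from h import *
to(473,-228,177,97)
for t in np.linspace(0,1.4,11)[1:]: print(round(t,2),135*np.sin(t)/1000,135*(1-np.cos(t))/1000)
"
```

```text
t2.70 pos [ 474.1 -228.9  177.8] phi 97.0 F [-0.9 -0.4  5.2] open 9.0 -> slide [ 0.001  -0.001   0.0008] spin -0.000
0.14 0.018838320476971922 0.0013208405112939744
0.28 0.037308012556155346 0.005257515828045914
0.42 0.05504766116304197 0.011732993057838387
0.56 0.07171013671931925 0.020620560013188825
0.7 0.08696938777708829 0.03174630471659405
0.84 0.100526821196066 0.04489251851142339
0.98 0.11211714501641601 0.059801956186560645
1.12 0.12151355969382817 0.07618286975264384
1.26 0.12853219611471964 0.0937147173689309
1.4 0.13303571354844212 0.11205443570846745
```

Call:
{"fn": "move_arm", "kwargs": {"claw": [255,255,255,255,255,255,255,255,255,255], "slide": [[0,0.019,0.001],[0,0.037,0.005],[0,0.055,0.012],[0,0.072,0.0205],[0,0.087,0.032],[0,0.1005,0.045],[0,0.112,0.06],[0,0.1215,0.076],[0,0.1285,0.094],[0,0.132,0.109]], "spin": [0,0,0,0,0,0,0,0,0,0]}}

```text
clock: 3.95
position: [603.9, -211.7, 65.7]
tcp_rot: [0.663, 0.749, -0.0, -0.001]
wrist_force: [-2.1, -3.6, 2.4]
opening: 9.2
```

```bash
python3 -c "
from h import *
to(473,-228,177,97)
p,d=snapshot('scene');crop(p,(80,120,320,300),3,'pics/s2.png')
"
```

```text
t3.95 pos [ 603.9 -211.7   65.7] phi 97.0 F [-2.1 -3.6  2.4] open 9.2 -> slide [-0.0002 -0.132  -0.1112] spin -0.000
```

View pics/s2.png

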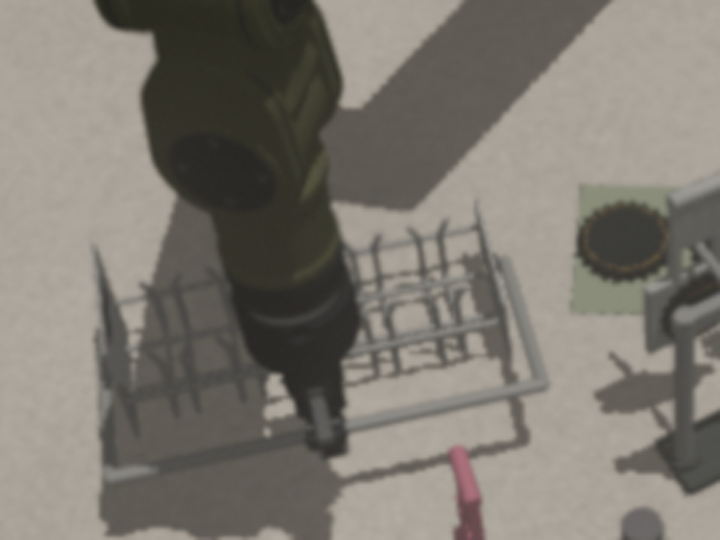

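The bar is back at about 1.37 rad and the carrier hasn't moved. I'll release it and rise, then go and look at the holders.

Call:
{"fn": "move_arm", "kwargs": {"claw": [120,120,120,120,120,120,120,120,120,120], "slide": [[0,0,0],[0,0,0],[0,0,-0.02],[0,0,-0.06],[0,0,-0.11],[0,0,-0.16],[0,0,-0.22],[0,0,-0.28],[0,0,-0.3],[0,0,-0.3]], "spin": [0,0,0,0,0,0,0,0,0,0]}}

```text
clock: 5.25
position: [605.0, -212.0, 370.3]
tcp_rot: [0.663, 0.749, 0.001, 0.003]
wrist_force: [0.5, 0.5, -1.9]
opening: 45.4
```

```bash
python3 -c "
from h import *
to(500,60,390,112.3)
"
```

```text
t5.25 pos [ 605.  -212.   370.3] phi 97.0 F [ 0.5  0.5 -1.9] open 45.4 -> slide [ 0.2827 -0.071  -0.0207] spin -0.267
```

Call:
{"fn": "move_arm", "kwargs": {"claw": [120,120,120,120,120,120,120,120,120,120], "slide": [[0.02,-0.005,-0.015],[0.06,-0.015,-0.015],[0.11,-0.028,-0.015],[0.16,-0.04,-0.015],[0.21,-0.053,-0.015],[0.25,-0.063,-0.015],[0.275,-0.069,-0.015],[0.2827,-0.071,-0.015],[0.2827,-0.071,-0.015],[0.2827,-0.071,-0.015]], "spin": [-0.04,-0.1,-0.16,-0.22,-0.267,-0.267,-0.267,-0.267,-0.267,-0.267]}}

```text
clock: 6.5
position: [499.4, 59.2, 382.0]
tcp_rot: [0.557, 0.83, -0.0, -0.0]
wrist_force: [0.3, -0.2, 0.0]
opening: 45.0
```

```bash
python3 -c "
from h import *
to(500,60,390,112.3)
st=read_state()
p,d=snapshot('wrist');cv2.imwrite('pics/w3.png',np.clip(p[:,:,::-1]*1.5,0,255));np.savez('pics/w3.npz',p=p,d=d,q=st['tcp_rot'],x=st['position'])
"
```

```text
t6.50 pos [499.4  59.2 382. ] phi 112.2 F [ 0.3 -0.2  0. ] open 45.0 -> slide [ 0.0005  0.0009 -0.008 ] spin -0.001[ WARN:0@2.077] global loadsave.cpp:1063 imwrite_ Unsupported depth image for selected encoder is fallbacked to CV_8U.
```

View pics/w3.png

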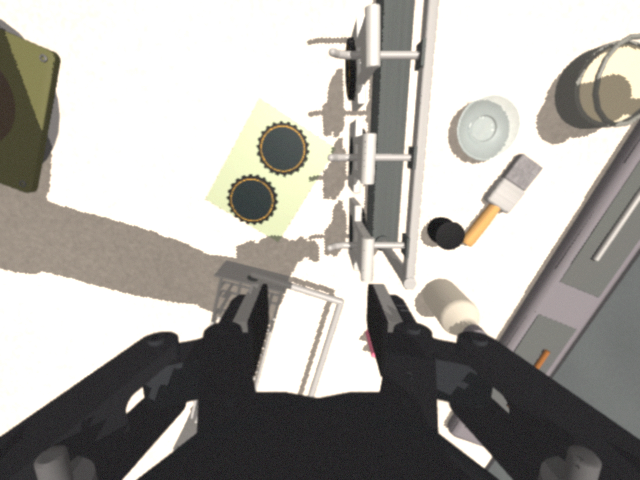

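```bash
python3 -c "
from h import *
z=np.load('pics/w3.npz');crop(np.clip(z['p']*1.5,0,255).astype(np.uint8),(310,0,440,290),2,'pics/a.png')
p=np.clip(z['p']*1.5,0,255).astype(np.uint8)
a=cv2.resize(p[110:285,320:440,::-1],None,fx=4.5,fy=3.4,interpolation=cv2.INTER_CUBIC);cv2.imwrite('pics/w3c.png',a)
"
```

```text
(no output)
```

View pics/w3c.png

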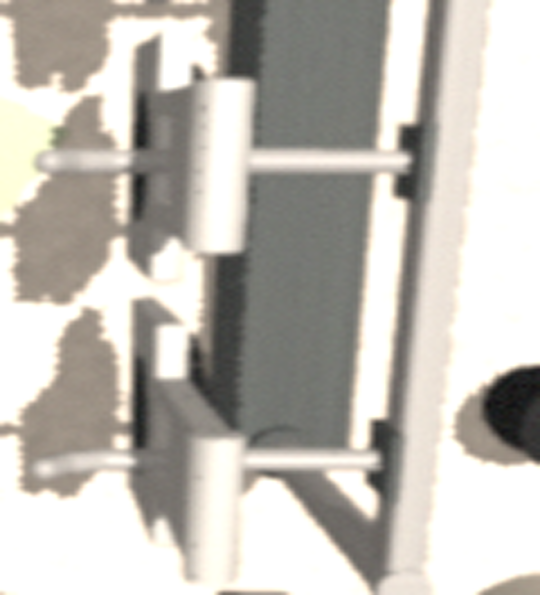

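View pics/a.png

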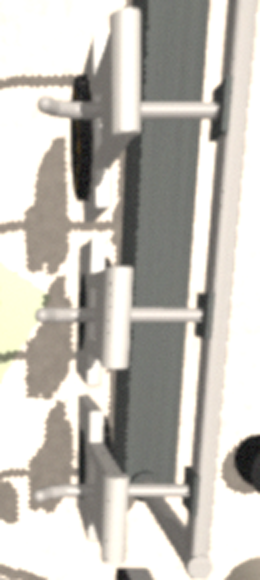

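Holders A (near, 367,260) and B (369,158) have plain backs towards the robot, with a black bezel sliver peeking out on the rail side. C (372,35) has a proud black ribbed bezel on the robot side. The brown rims in the scene and side crops agree with this. Candidates: the three grey holders on hooks 1–3, the two spare discs on the card (252,200 and 283,148), and the pink one near (372,340). The targets are the three on hooks.

```bash
python3 -c "
from h import *
np.set_printoptions(precision=1,suppress=True)
z=np.load('pics/w3.npz');st=dict(tcp_rot=z['q'],position=z['x'])
P=plane('wrist',[(367.3,260),(369.3,158.5),(372.5,35)],224,st);print(P)
C=cloud('wrist',z['d'],st)
for u,v in((367,260),(369,158),(372,35),(385,158),(392,55)):print(C[v,u])
# bead ends A: c(213,435),(208,580);B (228,80),(215,252); C a(123,10),(127,130)
f=lambda x,y:(x/4.5+320,y/3.4+110)
for l,r in((f(215,438),f(210,580)),(f(228,80),f(215,250)),((371.5,5),(373,65))):
  q=plane('wrist',[l,r],224,st);print(q,np.degrees(np.arctan2(*(q[0]-q[1])[[1,0]])))
# rods
f2=[f(45,160),f(390,160),f(45,467),f(380,461)]
q=plane('wrist',f2,170,st);print(q,[np.degrees(np.arctan2(*(q[i+1]-q[i])[[1,0]])) for i in (0,2)])
to(P[0,0],P[0,1],250,112.3)
"
```

```text
[[553.7  47.7 224. ]
 [517.7 130.1 224. ]
 [481.6 214.1 224. ]]
[553.6  47.4 223.5]
[517.4 130.4 223.2]
[481.3 214.2 223.2]
[540.2 138.2 169.4]
[506.5 223.5 170. ]
[[545.7  66.1 224. ]
 [561.5  29.1 224. ]] 113.15429830036247
[[510.4 148.7 224. ]
 [525.2 110.7 224. ]] 111.34280344239517
[[472.6 231.6 224. ]
 [490.7 195.5 224. ]] 116.60976601159813
[[489.  118.2 170. ]
 [559.7 147.1 170. ]
 [525.6  31.7 170. ]
 [598.5  63.8 170. ]] [np.float64(22.245069893388543), np.float64(23.719692297568773)]
t6.55 pos [499.5  59.1 382.1] phi 112.2 F [1.1 0.4 0. ] open 45.2 -> slide [-0.   0.   0.1] spin -0.001
```

```bash
python3 -c "
from h import *
to(553.7,47.7,255,113)
"
```

```text
t6.55 pos [499.5  59.1 382.1] phi 112.2 F [1.1 0.4 0. ] open 45.2 -> slide [-0.031   0.0459  0.127 ] spin -0.014
```

Call:
{"fn": "move_arm", "kwargs": {"claw": [160,160,160,160,160,160,160,160,160,160], "slide": [[-0.008,0.012,0.02],[-0.016,0.024,0.05],[-0.024,0.036,0.08],[-0.031,0.046,0.11],[-0.031,0.046,0.127],[-0.031,0.046,0.127],[-0.031,0.046,0.127],[-0.031,0.046,0.127],[-0.031,0.046,0.127],[-0.031,0.046,0.127]], "spin": [-0.014,-0.014,-0.014,-0.014,-0.014,-0.014,-0.014,-0.014,-0.014,-0.014], "force": 60}}

```text
clock: 7.8
position: [553.7, 48.7, 255.8]
tcp_rot: [0.551, 0.834, 0.0, 0.0]
wrist_force: [-0.4, 0.2, -0.5]
opening: 31.9
```

```bash
python3 -c "
from h import *
to(553.7,47.7,188,113)
st=read_state()
p,d=snapshot('wrist');cv2.imwrite('pics/w4.png',np.clip(p[:,:,::-1]*1.5,0,255).astype(np.uint8))
print(proj('wrist',[[553.7,47.7,224]],st))
"
```

```text
t7.80 pos [553.7  48.7 255.8] phi 113.1 F [-0.4  0.2 -0.5] open 31.9 -> slide [-0.0009 -0.0005  0.0678] spin 0.002
[[316.18467883 282.75580271]]
```

View pics/w4.png

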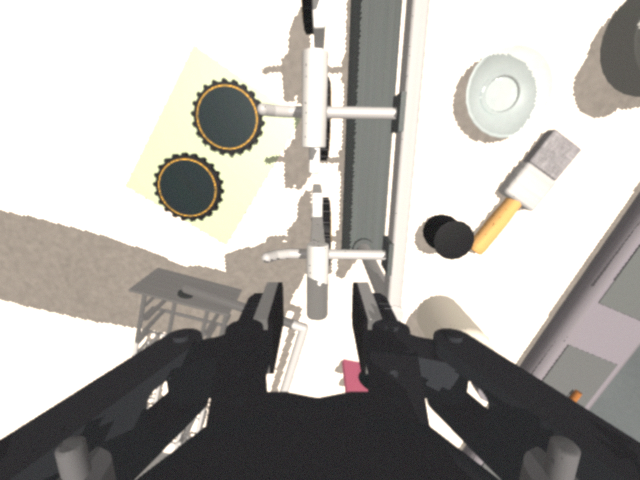

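The picture confirms that A and B have the bezel to the rail and C has it towards the robot. The bead, at u≈317, is centred between the fingers. I'll descend and grip.

Call:
{"fn": "move_arm", "kwargs": {"claw": [160,160,160,160,160,200,255,255,255,255], "slide": [[0,0,0.02],[0,0,0.04],[0,0,0.058],[0,0,0.068],[0,0,0.068],[0,0,0.068],[0,0,0.068],[0,0,0.068],[0,0,0.068],[0,0,0.068]], "spin": [0,0,0,0,0,0,0,0,0,0], "force": 60}}

```text
clock: 9.1
position: [554.1, 48.7, 188.0]
tcp_rot: [0.551, 0.834, 0.0, 0.001]
wrist_force: [-0.2, 0.3, 4.3]
opening: 7.9
```

```bash
python3 -c "
from h import *
to(553.7,47.7,188,113)
st=read_state()
p,d=snapshot('wrist');cv2.imwrite('pics/w5.png',np.clip(p[:,:,::-1]*1.5,0,255).astype(np.uint8))
"
```

```text
t9.10 pos [554.1  48.7 188. ] phi 113.1 F [-0.2  0.3  4.3] open 7.9 -> slide [-0.0007 -0.0008 -0.    ] spin 0.002
```

View pics/w5.png

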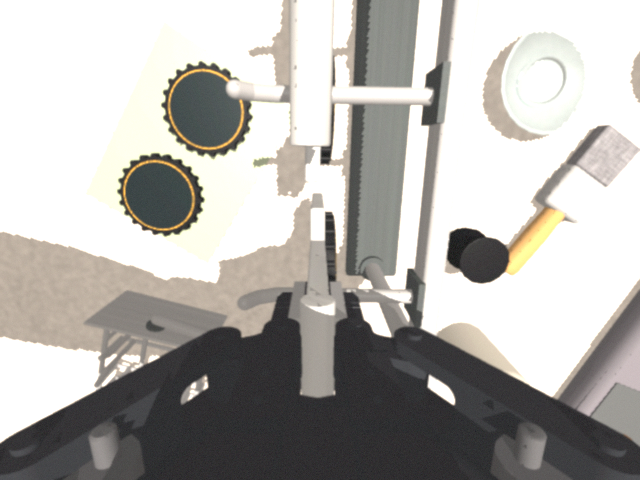

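Call:
{"fn": "move_arm", "kwargs": {"claw": [255,255,255,255,255,255,255,255,255,255], "slide": [[0,0,-0.008],[0,0,-0.0155],[0,0,-0.0155],[0,-0.012,-0.0155],[0,-0.03,-0.0155],[0,-0.048,-0.0155],[0,-0.065,-0.0155],[0,-0.08,-0.0155],[0,-0.08,-0.0155],[0,-0.08,-0.0155]], "spin": [0,0,0,0,0,0,0,0,0,0], "force": 60}}

```text
clock: 10.4
position: [480.6, 17.3, 203.0]
tcp_rot: [0.551, 0.834, 0.0, 0.0]
wrist_force: [0.1, -0.8, -0.8]
opening: 7.9
```

```bash
python3 -c "
from h import *
to(553.7,47.7,188,113)
st=read_state()
p,d=snapshot('wrist');cv2.imwrite('pics/w6.png',np.clip(p[:,:,::-1]*1.5,0,255).astype(np.uint8))
p,d=snapshot('scene');crop(p,(220,80,460,260),3,'pics/s6.png')
"
```

```text
t10.40 pos [480.6  17.3 203. ] phi 113.1 F [ 0.1 -0.8 -0.8] open 7.9 -> slide [-0.0007  0.0791  0.0151] spin 0.001
```

View pics/w6.png

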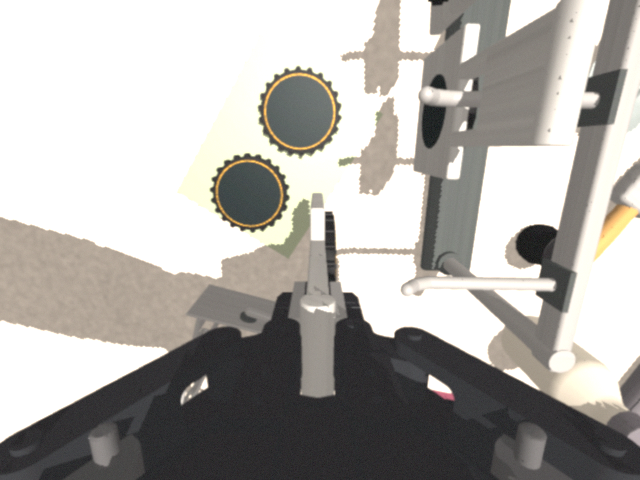

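View pics/s6.png

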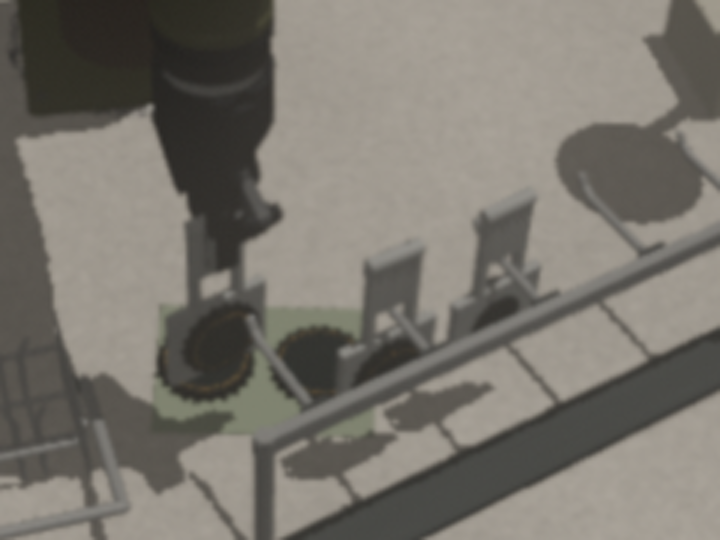

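Holder A is gripped and off the hook, with its ribbed bezel on the tool's +y side. I'll find where it sits in the grip and re-measure the carrier from the pictures.

```bash
python3 -c "
from h import *
np.set_printoptions(precision=1,suppress=True)
st=read_state();M=R.from_quat(st['tcp_rot']).as_matrix()
for x in (21,-21):
  for y in(-6,0,6): print(x,y,proj('wrist',[M@np.array([x,y,-34.])+st['position']],st))
p,d=snapshot('wrist')
C=cloud('wrist',d,st)
for u,v in((318,320),(318,350),(318,380),(318,390),(318,400),(318,303),(318,298)):
  print(v,(C[v,u]-st['position'])@M)
to(480,-60,330,60)
"
```

```text
21 -6 [[298.2 299.1]]
21 0 [[317.1 299.1]]
21 6 [[336.  299.2]]
-21 -6 [[299.9 409.2]]
-21 0 [[317.  409.2]]
-21 6 [[334.1 409.3]]
320 [ 14.5   0.3 -35.5]
350 [  3.8   0.3 -35.7]
380 [ -8.4   0.3 -34.7]
390 [-12.2   0.3 -35.1]
400 [  9.1   0.2 -64.2]
303 [ 18.8   0.3 -32.3]
298 [ 18.7   0.3 -28.3]
t10.55 pos [480.7  17.4 202.8] phi 113.1 F [-0.7 -0.3 -0.1] open 7.7 -> slide [-0.1 -0.  -0.1] spin 0.927
```

```bash
python3 -c "
from h import *
to(474,-228,330,7)
"
```

```text
t10.55 pos [480.7  17.4 202.8] phi 113.1 F [-0.7 -0.3 -0.1] open 7.7 -> slide [-0.2232 -0.1024 -0.1272] spin 1.852
```

Call:
{"fn": "move_arm", "kwargs": {"claw": [255,255,255,255,255,255,255,255,255,255], "slide": [[0,-0.005,-0.04],[-0.005,-0.01,-0.09],[-0.02,-0.02,-0.127],[-0.05,-0.03,-0.127],[-0.09,-0.045,-0.127],[-0.13,-0.06,-0.127],[-0.17,-0.08,-0.127],[-0.2,-0.095,-0.127],[-0.2232,-0.1024,-0.127],[-0.2232,-0.1024,-0.127]], "spin": [0.1,0.28,0.46,0.64,0.82,1.0,1.18,1.36,1.54,1.72]}}

```text
clock: 11.8
position: [473.9, -230.1, 329.3]
tcp_rot: [0.992, 0.122, -0.0, 0.0]
wrist_force: [0.5, 0.5, -0.9]
opening: 7.8
```

```bash
python3 -c "
from h import *
to(474,-228,330,7)
st=read_state()
p,d=snapshot('wrist');cv2.imwrite('pics/w7.png',np.clip(p[:,:,::-1]*1.5,0,255).astype(np.uint8));np.savez('pics/w7.npz',p=p,d=d,q=st['tcp_rot'],x=st['position'])
p,d=snapshot('scene');crop(p,(80,120,320,300),3,'pics/s7.png')
"
```

```text
t11.80 pos [ 473.9 -230.1  329.3] phi 14.1 F [ 0.5  0.5 -0.9] open 7.8 -> slide [ 0.0006 -0.002  -0.0007] spin 0.123
```

View pics/w7.png

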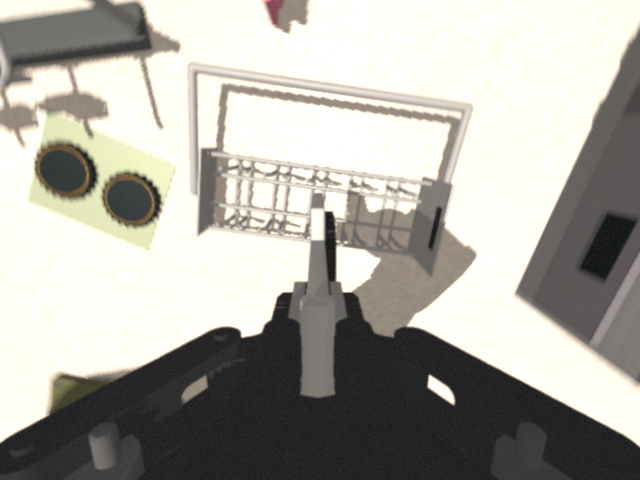

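View pics/s7.png

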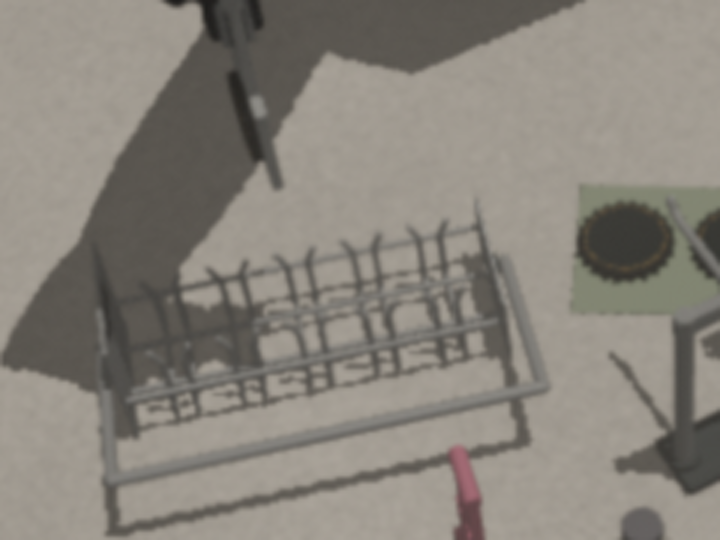

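The held bezel (330,245) faces the high plate on the right, which is correct. The bar is down. I'll enlarge the carrier region to measure its plate corners.

```bash
python3 -c "
from h import *
z=np.load('pics/w7.npz');p=np.clip(z['p']*1.1,0,255).astype(np.uint8)
crop(p,(185,60,305,260),3,'pics/a1.png');crop(p,(380,90,480,290),3,'pics/a2.png')
a=cv2.imread('pics/a1.png');b=cv2.imread('pics/a2.png');cv2.imwrite('pics/w7c.png',np.hstack([a,b]))
"
```

```text
(no output)
```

View pics/w7c.png

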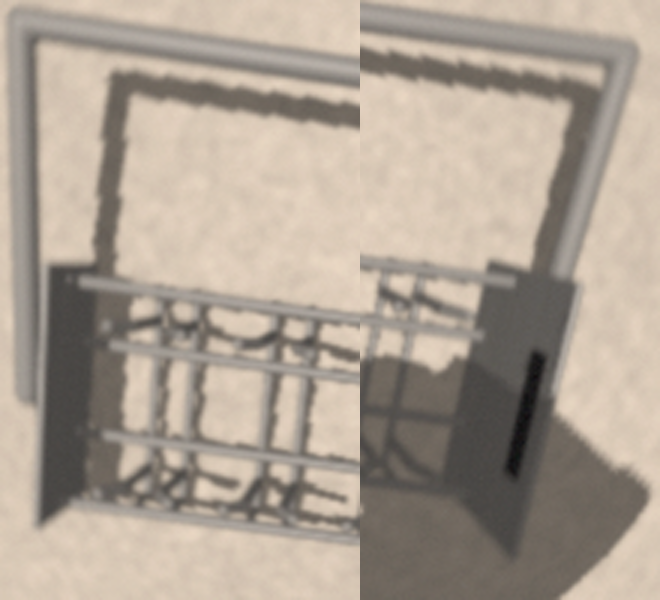

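```bash
python3 -c "
from h import *
np.set_printoptions(precision=1,suppress=True)
z=np.load('pics/w7.npz');st=dict(tcp_rot=z['q'],position=z['x'])
L=plane('wrist',[(201.7,149),(197.7,235)],66,st);H=plane('wrist',[(453.3,185),(431.7,275.7)],105,st)
print(L,H,np.linalg.norm(L[0]-L[1]),np.linalg.norm(H[0]-H[1]))
l=L.mean(0)[:2];h=H.mean(0)[:2];d=h-l;print('mid',(l+h)/2,np.linalg.norm(d),np.degrees(np.arctan2(d[1],d[0])), [np.degrees(np.arctan2(*(q[0]-q[1])[[1,0]])) for q in (L,H)])
B=plane('wrist',[(185+20/3,60+20/3),(380+265/3,90+50/3)],80,st);print('bar',B,np.linalg.norm(B[0]-B[1]),np.degrees(np.arctan2(*(B[1]-B[0])[[1,0]])))
"
```

```text
[[507.5 -87.5  66. ]
 [406.1 -98.2  66. ]] [[ 539.1 -362.8  105. ]
 [ 436.8 -374.8  105. ]] 101.9290113175981 103.02011215259323
mid [ 472.4 -230.8] 277.6804350237495 -83.56248522445527 [np.float64(6.013476892393211), np.float64(6.724028028302877)]
bar [[ 587.   -69.8   80. ]
 [ 620.3 -359.6   80. ]] 291.68948106464865 -83.43167870594607
```

```bash
python3 -c "
from h import *
to(485,-329,215,6.7)
"
```

```text
t11.90 pos [ 473.7 -228.8  329.4] phi 14.5 F [ 0.9  0.2 -1.8] open 7.8 -> slide [-0.0141  0.0999  0.1144] spin 0.136
```

Call:
{"fn": "move_arm", "kwargs": {"claw": [255,255,255,255,255,255,255,255,255,255], "slide": [[-0.003,0.02,0.0],[-0.006,0.04,0.0],[-0.01,0.07,0.01],[-0.014,0.09,0.03],[-0.014,0.1,0.05],[-0.014,0.1,0.07],[-0.014,0.1,0.09],[-0.014,0.1,0.105],[-0.014,0.1,0.1144],[-0.014,0.1,0.1144]], "spin": [0.05,0.1,0.136,0.136,0.136,0.136,0.136,0.136,0.136,0.136]}}

```text
clock: 13.15
position: [484.6, -328.5, 214.8]
tcp_rot: [0.998, 0.059, -0.0, -0.0]
wrist_force: [0.3, -0.2, -0.5]
opening: 7.5
```

```bash
python3 -c "
from h import *
to(485,-329,134,6.7)
st=read_state()
p,d=snapshot('wrist');cv2.imwrite('pics/w8.png',np.clip(p[:,:,::-1]*1.5,0,255).astype(np.uint8));np.savez('pics/w8.npz',p=p,d=d,q=st['tcp_rot'],x=st['position'])
p,d=snapshot('side');crop(p,(370,130,490,270),4,'pics/d8.png')
"
```

```text
t13.15 pos [ 484.6 -328.5  214.8] phi 6.7 F [ 0.3 -0.2 -0.5] open 7.5 -> slide [0.0004 0.0006 0.0808] spin 0.001
```

View pics/w8.png

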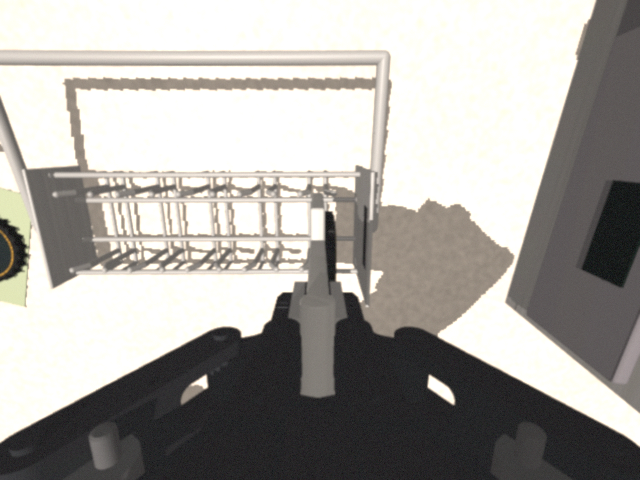

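View pics/d8.png

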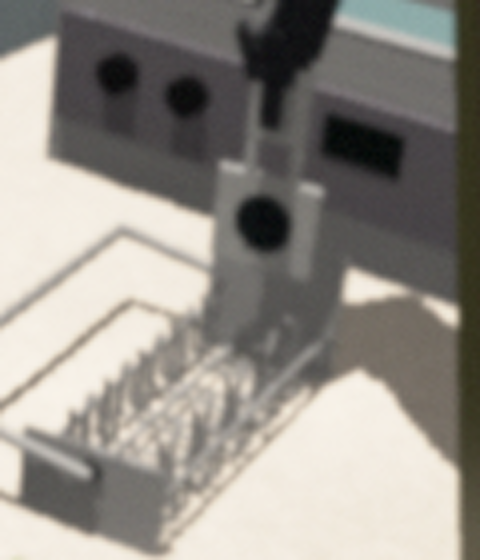

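```bash
python3 -c "
from h import *
np.set_printoptions(precision=1,suppress=True)
z=np.load('pics/w8.npz');st=dict(tcp_rot=z['q'],position=z['x'])
p=np.clip(z['p']*1.1,0,255).astype(np.uint8)
crop(p,(190,155,390,315),4,'pics/w8c.png');
crop(p,(10,155,190,315),4,'pics/w8d.png')
# predicted pins of slot 5 tops z70
c=np.array([473,-229.5]);a=np.radians(-83.3);ex=np.array([np.cos(a),np.sin(a)]);ey=np.array([-ex[1],ex[0]])
for x in(88.5,111.5,38.5,61.5):
  for y in(-44,44):
    print(x,y,proj('wrist',[[*(c+x*ex+y*ey),70]],st))
for x,zz in((141.5,105),(-141.5,66)):
  for y in(-53,53): print('plate',x,y,proj('wrist',[[*(c+x*ex+y*ey),zz]],st))
"
```

```text
88.5 -44 [[303.4 279.8]]
88.5 44 [[302.3 179.2]]
111.5 -44 [[329.3 279.8]]
111.5 44 [[330.6 179.3]]
38.5 -44 [[247.  279.7]]
38.5 44 [[241.  179.1]]
61.5 -44 [[272.9 279.8]]
61.5 44 [[269.2 179.2]]
plate 141.5 -53 [[368.6 307.3]]
plate 141.5 53 [[375.  170.9]]
plate -141.5 -53 [[ 47.7 287.3]]
plate -141.5 53 [[ 19.1 166.5]]
```

View pics/w8c.png

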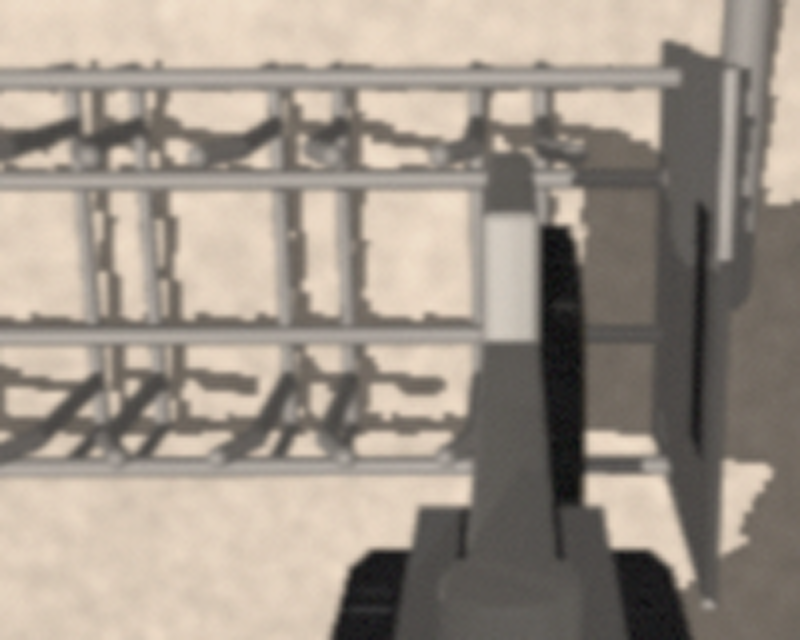

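View pics/w8d.png

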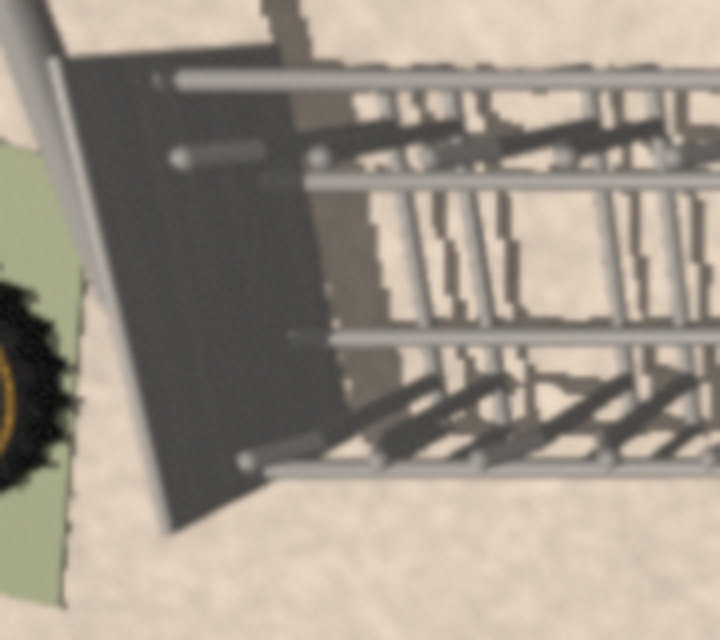

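Comparing the predicted pin and plate pixels with the observed ones, they agree to about 1 px: slot 4 flares predicted (241,269) and seen (240.5,271), plate corner predicted (375,171) and seen (375,172). I'll lower into slot 5.

Call:
{"fn": "move_arm", "kwargs": {"claw": [255,255,255,255,255,255,255,255,255,255], "slide": [[0,0,0.012],[0,0,0.024],[0,0,0.036],[0,0,0.046],[0,0,0.056],[0,0,0.064],[0,0,0.07],[0,0,0.075],[0,0,0.078],[0,0,0.079]], "spin": [0,0,0,0,0,0,0,0,0,0]}}

```text
clock: 14.5
position: [484.9, -328.6, 136.4]
tcp_rot: [0.998, 0.059, 0.0, 0.0]
wrist_force: [-0.2, -0.5, -1.4]
opening: 7.7
```

```bash
python3 -c "
from h import *
to(485,-329,134,6.7)
st=read_state()
p,d=snapshot('side');crop(p,(370,130,490,270),4,'pics/d9.png')
"
```

```text
t14.50 pos [ 484.9 -328.6  136.4] phi 6.7 F [-0.2 -0.5 -1.4] open 7.7 -> slide [0.     0.0005 0.0024] spin 0.001
```

View pics/d9.png

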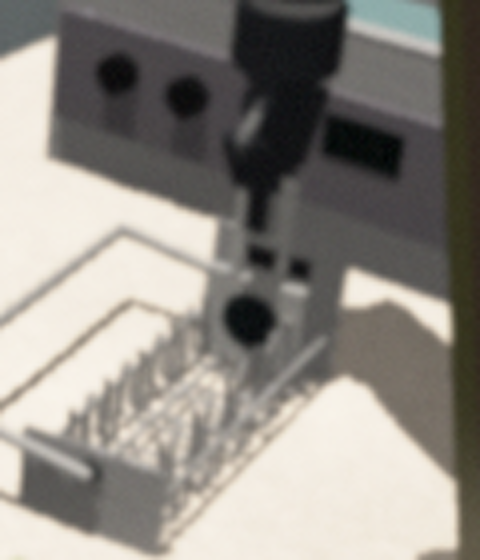

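Call:
{"fn": "move_arm", "kwargs": {"claw": [255,255,255,240,200,160,150,150,150,150], "slide": [[0,0,0.001],[0,0,0.002],[0,0,0.003],[0,0,0.003],[0,0,0.003],[0,0,0.003],[0,0,0.003],[0,0,-0.02],[0,0,-0.07],[0,0,-0.12]], "spin": [0,0,0,0,0,0,0,0,0,0]}}

```text
clock: 15.8
position: [484.5, -328.3, 257.2]
tcp_rot: [0.998, 0.059, -0.001, -0.0]
wrist_force: [0.8, -0.6, 0.1]
opening: 35.2
```

```bash
python3 -c "
from h import *
to(480,-60,330,60)
st=read_state()
p,d=snapshot('side');crop(p,(370,130,490,270),4,'pics/d10.png')
p,d=snapshot('wrist');cv2.imwrite('pics/w10.png',np.clip(p[:,:,::-1]*1.5,0,255).astype(np.uint8));np.savez('pics/w10.npz',p=p,d=d,q=st['tcp_rot'],x=st['position'])
"
```

```text
t15.80 pos [ 484.5 -328.3  257.2] phi 6.7 F [ 0.8 -0.6  0.1] open 35.2 -> slide [ 0.0269 -0.267  -0.0726] spin -0.929
```

View pics/d10.png

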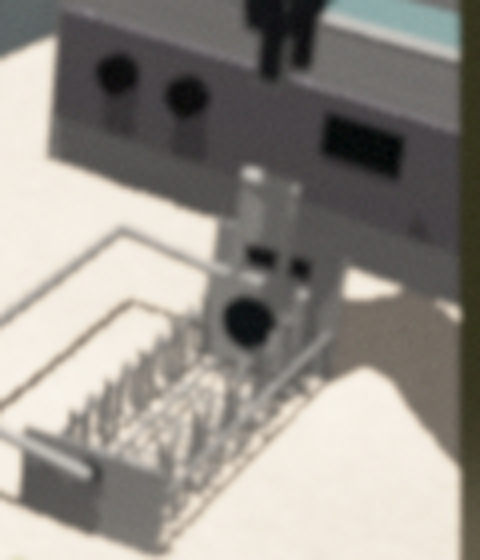

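View pics/w10.png

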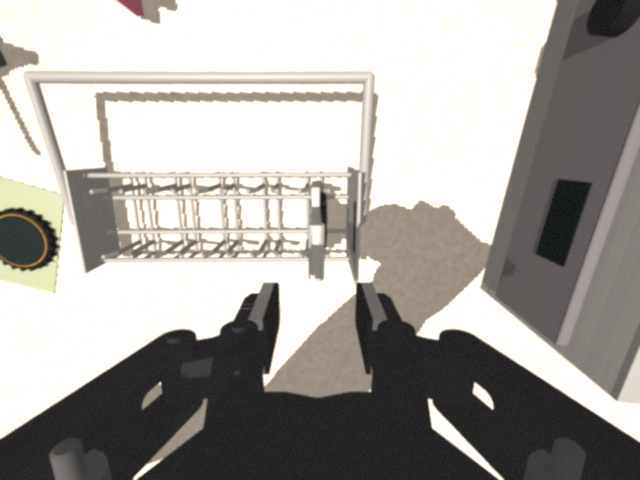

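```bash
python3 -c "
from h import *
np.set_printoptions(precision=4,suppress=True)
z=np.load('pics/w10.npz');st=dict(tcp_rot=z['q'],position=z['x']);C=cloud('wrist',z['d'],st)
for u,v in((316,260),(316,270),(316,230),(316,190)):print(C[v,u])
to(517.7,130.1,260,113)
"
```

```text
[ 476.2597 -329.3937  162.4885]
[ 468.5609 -330.3018  162.0541]
[ 497.9641 -326.8252  161.8363]
[ 515.4562 -324.3865   77.9858]
t15.90 pos [ 487.7 -330.4  262.6] phi 6.8 F [ 0.8 -1.1  0.1] open 35.1 -> slide [ 0.084  -0.4538 -0.    ] spin -1.854
```

Call:
{"fn": "move_arm", "kwargs": {"claw": [160,160,160,160,160,160,160,160,160,160], "slide": [[0.005,-0.03,-0.02],[0.015,-0.08,-0.03],[0.025,-0.14,-0.03],[0.035,-0.2,-0.03],[0.046,-0.26,-0.03],[0.057,-0.32,-0.03],[0.067,-0.37,-0.02],[0.077,-0.42,-0.01],[0.084,-0.4538,0],[0.084,-0.4538,0]], "spin": [-0.18,-0.365,-0.55,-0.735,-0.92,-1.1,-1.29,-1.475,-1.66,-1.845]}}

```text
clock: 17.15
position: [514.3, 134.4, 254.6]
tcp_rot: [0.552, 0.834, -0.001, -0.001]
wrist_force: [-0.2, 0.5, -0.4]
opening: 31.7
```

```bash
python3 -c "
from h import *
to(517.7,130.1,188,113)
st=read_state()
p,d=snapshot('wrist');crop(np.clip(p*1.5,0,255).astype(np.uint8),(200,0,440,320),2,'pics/w11.png')
st=read_state();print(st['position'],phi(st))
"
```

```text
t17.15 pos [514.3 134.4 254.6] phi 113.0 F [-0.2  0.5 -0.4] open 31.7 -> slide [-0.0053  0.0016  0.0666] spin 0.001
[514.35373874 133.37820853 255.02712077] 113.17828918751896
```

View pics/w11.png

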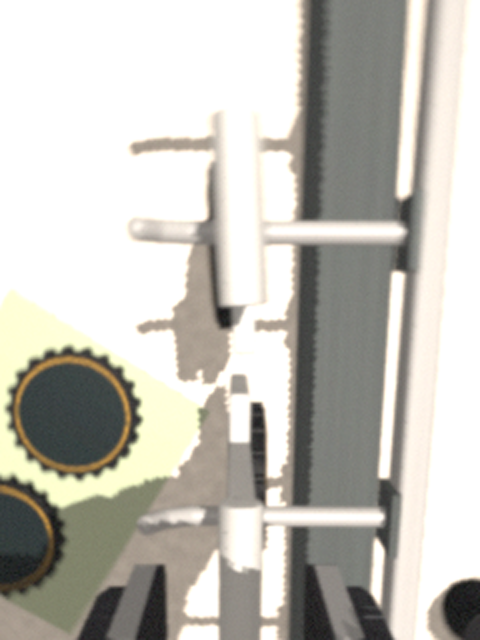

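Bead B, at u≈320, sits between the fingers, and its bezel sliver is on the rail side as expected.

Call:
{"fn": "move_arm", "kwargs": {"claw": [160,160,160,160,160,200,255,255,255,255], "slide": [[-0.0045,0.001,0.02],[-0.0045,0.001,0.04],[-0.0045,0.001,0.058],[-0.0045,0.001,0.0665],[-0.0045,0.001,0.0665],[-0.0045,0.001,0.0665],[-0.0045,0.001,0.0665],[-0.0045,0.001,0.0665],[-0.0045,0.001,0.0665],[-0.0045,0.001,0.0665]], "spin": [0,0,0,0,0,0,0,0,0,0], "force": 60}}

```text
clock: 18.45
position: [518.2, 128.3, 190.5]
tcp_rot: [0.556, 0.831, 0.001, 0.001]
wrist_force: [0.8, 0.5, 3.0]
opening: 8.9
```

Call:
{"fn": "move_arm", "kwargs": {"claw": [255,255,255,255,255,255,255,255,255,255], "slide": [[0,0,-0.008],[0,0,-0.0155],[0,0,-0.0155],[0,-0.012,-0.0155],[0,-0.03,-0.0155],[0,-0.048,-0.0155],[0,-0.065,-0.0155],[0,-0.08,-0.0155],[0,-0.08,-0.0155],[0,-0.08,-0.0155]], "spin": [0,0,0,0,0,0,0,0,0,0]}}

```text
clock: 19.7
position: [444.3, 97.8, 205.6]
tcp_rot: [0.556, 0.831, 0.0, 0.0]
wrist_force: [0.6, -0.2, -1.3]
opening: 9.2
```

```bash
cat >> h.py <<'E'
def held(name):
    st=read_state();p,d=snapshot('wrist');M=R.from_quat(st['tcp_rot']).as_matrix();C=cloud('wrist',d,st)
    for u,v in((318,320),(318,350),(318,380),(318,303),(318,298),(318,294)): print(v,np.round((C[v,u]-st['position'])@M,1))
    cv2.imwrite(name,np.clip(p[:,:,::-1]*1.5,0,255).astype(np.uint8))
E
python3 -c "
from h import *
held('pics/w12.png')
to(473.5,-229.5,330,6.7)
"
```

```text
320 [ 12.7   0.3 -32.2]
350 [  1.1   0.3 -31.7]
380 [ -9.4   0.3 -33.6]
303 [ 18.8   0.3 -32.2]
298 [ 21.    0.3 -33.1]
294 [ 21.7   0.3 -31.7]
t19.75 pos [444.5  97.9 205.6] phi 112.5 F [-0.1  0.7 -0.5] open 8.8 -> slide [-0.3136 -0.0981 -0.1245] spin 1.846
```

View pics/w12.png

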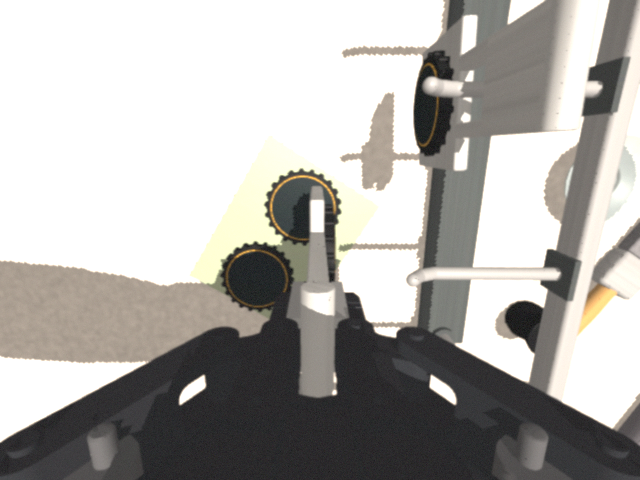

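B is held, with the bezel on the +y side. Moving over slot 3.

Call:
{"fn": "move_arm", "kwargs": {"claw": [255,255,255,255,255,255,255,255,255,255], "slide": [[0,-0.005,-0.04],[-0.005,-0.01,-0.09],[-0.04,-0.02,-0.125],[-0.09,-0.03,-0.125],[-0.14,-0.045,-0.125],[-0.19,-0.06,-0.125],[-0.24,-0.075,-0.125],[-0.285,-0.09,-0.125],[-0.3136,-0.098,-0.125],[-0.3136,-0.098,-0.125]], "spin": [0.17,0.355,0.54,0.725,0.91,1.09,1.28,1.465,1.65,1.835]}}

```text
clock: 21.0
position: [473.8, -232.2, 329.7]
tcp_rot: [0.998, 0.059, -0.0, 0.0]
wrist_force: [-0.0, 0.3, -1.0]
opening: 8.7
```

```bash
python3 -c "
from h import *
to(473,-229.5,220,6.7)
"
```

```text
t21.00 pos [ 473.8 -232.2  329.7] phi 6.8 F [-0.   0.3 -1. ] open 8.7 -> slide [-0.0005 -0.0028  0.1097] spin 0.002
```

Call:
{"fn": "move_arm", "kwargs": {"claw": [255,255,255,255,255,255,255,255,255,255], "slide": [[0,0,0.02],[0,0,0.05],[0,0,0.08],[0,0,0.1],[0,0,0.11],[0,0,0.11],[0,0,0.11],[0,0,0.11],[0,0,0.11],[0,0,0.11]], "spin": [0,0,0,0,0,0,0,0,0,0]}}

```text
clock: 22.25
position: [473.0, -229.7, 220.7]
tcp_rot: [0.998, 0.064, 0.0, 0.0]
wrist_force: [0.3, 0.7, -0.5]
opening: 8.6
```

```bash
cat >> h.py <<'E'
def pred(c,yaw,slots,st):
    a=np.radians(yaw);ex=np.array([np.cos(a),np.sin(a)]);ey=np.array([-ex[1],ex[0]]);c=np.array(c)
    for x,zz in((141.5,105),(-141.5,66)):
        print('plate',x,np.round([proj('wrist',[[*(c+x*ex+y*ey),zz]],st)[0] for y in(-53,53)],1).tolist())
    for s in slots: print('slot',s,np.round([proj('wrist',[[*(c+(s+k)*ex+y*ey),70]],st)[0] for y in(-33,33) for k in(-11.5,11.5)],1).tolist())
E
python3 -c "
from h import *
held('pics/w13.png')
st=read_state();pred((473,-229.5),-83.3,(-100,-50,0,50),st)
to(473,-229.5,140,6.7)
"
```

```text
320 [ 15.    1.3 -33.9]
350 [  2.4   1.4 -31.6]
380 [ -8.1   1.4 -33.4]
303 [ 20.1   1.3 -32. ]
298 [ 22.2   1.3 -32.8]
294 [ 23.4   1.3 -32.3]
plate 141.5 [[489.9, 306.1], [512.1, 172.5]]
plate -141.5 [[161.1, 283.5], [146.5, 165.3]]
slot -100 [[190.4, 264.8], [216.3, 265.0], [183.2, 190.5], [210.8, 190.8]]
slot -50 [[246.6, 265.4], [272.3, 265.6], [243.0, 191.2], [270.4, 191.6]]
slot 0 [[302.5, 266.0], [328.2, 266.2], [302.5, 192.0], [329.8, 192.3]]
slot 50 [[358.4, 266.6], [384.1, 266.9], [361.9, 192.6], [389.2, 192.9]]
t22.30 pos [ 473.  -229.7  220.6] phi 7.3 F [ 0.  -0.3 -1.6] open 8.8 -> slide [-0.     -0.0002  0.0806] spin 0.011
```

View pics/w13.png

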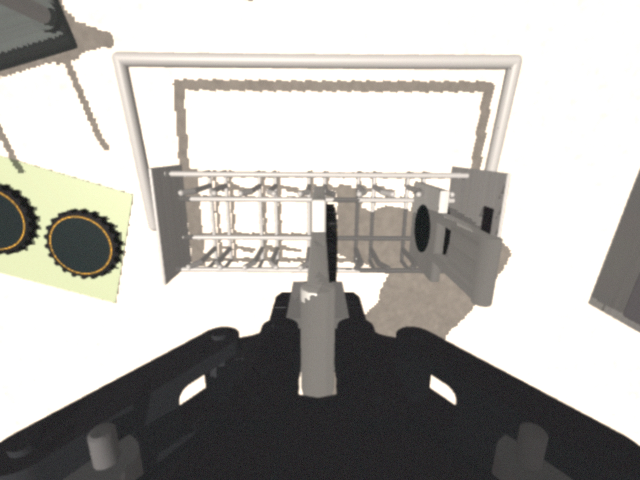

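The carrier hasn't moved: the plate edges are symmetric about the prediction at (152/165) and (507). I'll lower into slot 3.

Call:
{"fn": "move_arm", "kwargs": {"claw": [255,255,255,255,255,255,255,255,255,255], "slide": [[-0.001,0,0.012],[-0.001,0,0.024],[-0.001,0,0.036],[-0.001,0,0.046],[-0.001,0,0.056],[-0.001,0,0.064],[-0.001,0,0.07],[-0.001,0,0.075],[-0.001,0,0.078],[-0.001,0,0.08]], "spin": [0.01,0.01,0.01,0.01,0.01,0.01,0.01,0.01,0.01,0.01]}}

```text
clock: 23.55
position: [471.9, -229.8, 140.4]
tcp_rot: [0.998, 0.059, 0.0, 0.0]
wrist_force: [-0.8, -0.5, -0.2]
opening: 9.2
```

```bash
python3 -c "
from h import *
p,d=snapshot('side');crop(p,(370,130,490,270),4,'pics/d14.png')
held('pics/w14.png')
to(473,-229.5,138,6.7)
"
```

```text
320 [ 13.8   1.3 -31.7]
350 [  3.    1.3 -32.4]
380 [ -8.3   1.4 -33.2]
303 [ 20.9   1.3 -33.6]
298 [ 21.6   1.3 -31.5]
294 [ 23.1   1.3 -31.7]
t23.65 pos [ 471.9 -229.8  140.3] phi 6.7 F [-1.1  0.1 -0.8] open 8.9 -> slide [ 0.0011 -0.0001  0.0023] spin 0.001
```

View pics/d14.png

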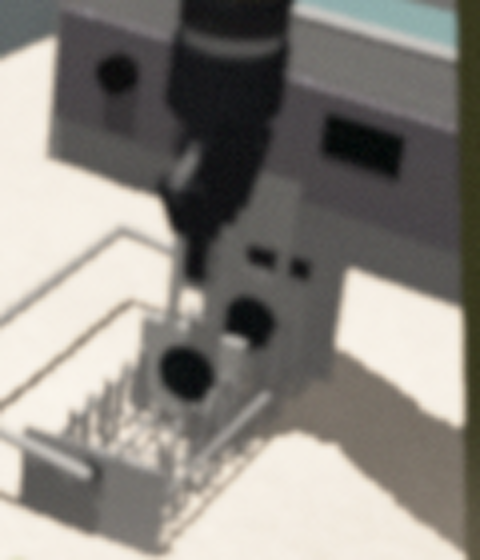

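Call:
{"fn": "move_arm", "kwargs": {"claw": [255,255,255,240,200,160,150,150,150,150], "slide": [[0,0,0.001],[0,0,0.002],[0,0,0.0035],[0,0,0.0035],[0,0,0.0035],[0,0,0.0035],[0,0,0.0035],[0,0,-0.02],[0,0,-0.07],[0,0,-0.12]], "spin": [0,0,0,0,0,0,0,0,0,0]}}

```text
clock: 24.9
position: [471.6, -229.6, 261.5]
tcp_rot: [0.998, 0.059, -0.0, -0.0]
wrist_force: [0.3, -1.2, -0.1]
opening: 35.3
```

```bash
python3 -c "
from h import *
p,d=snapshot('side');crop(p,(370,130,490,270),4,'pics/d15.png')
st=read_state()
p,d=snapshot('wrist');cv2.imwrite('pics/w15.png',np.clip(p[:,:,::-1]*1.5,0,255).astype(np.uint8));np.savez('pics/w15.npz',p=p,d=d,q=st['tcp_rot'],x=st['position'])
C=cloud('wrist',d,st)
for v in (260,270,230,240,250,200): print(v,C[v,316])
to(481.6,214.1,260,-67)
print(st['q'])
"
```

```text
260 [ 465.83824812 -232.90561801  169.00526235]
270 [ 458.47344273 -233.77429568  169.86381336]
230 [ 488.06366227 -230.27869423  168.72737143]
240 [ 480.64351073 -231.15684662  168.34157592]
250 [ 473.67960483 -231.97618101  169.99457499]
200 [ 497.98983128 -229.30171466   87.00354825]
t25.00 pos [ 475.1 -231.2  266.3] phi 6.8 F [ 0.4 -0.4 -0.2] open 35.1 -> slide [ 0.0588 -0.4415  0.0042] spin 1.287
[-4.52994819e-01  2.47195421e-01 -8.64682308e-02  1.22611757e+00
  2.38644370e-05  2.57078691e+00]
```

View pics/w15.png

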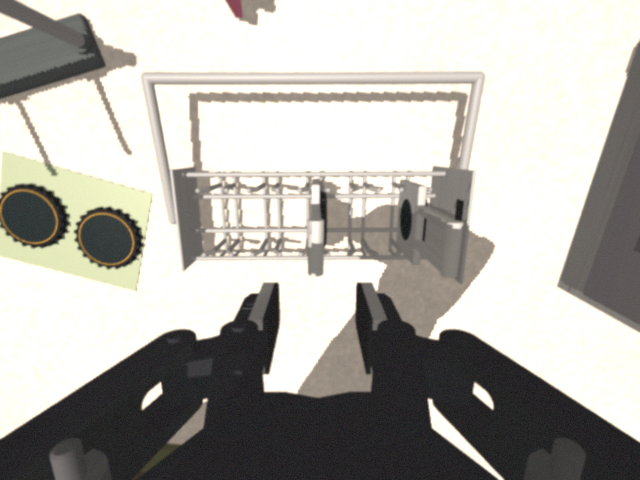

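View pics/d15.png

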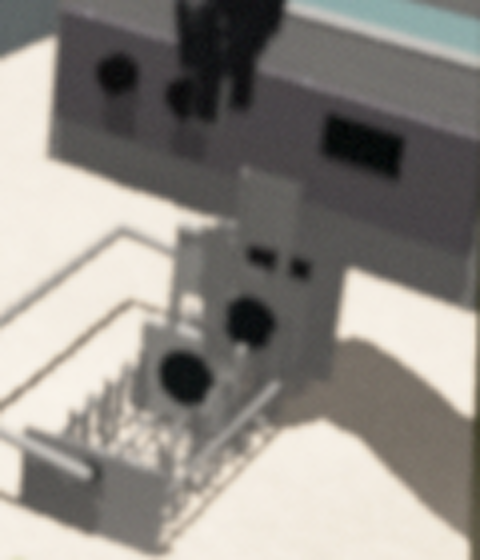

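Holder B is seated: bead top 169, plate top 87, against the expected 170 and 88. C's bezel faces the robot, so I'll pick it at phi 113 and turn to 187, which keeps q6 in range.

```bash
python3 -c "
from h import *
to(481.6,214.1,260,113)
"
```

```text
t25.00 pos [ 475.1 -231.2  266.3] phi 6.8 F [ 0.4 -0.4 -0.2] open 35.1 -> slide [ 0.0588 -0.4415  0.0042] spin -1.854
```

Call:
{"fn": "move_arm", "kwargs": {"claw": [160,160,160,160,160,160,160,160,160,160], "slide": [[0.005,-0.03,-0.02],[0.012,-0.08,-0.03],[0.02,-0.14,-0.03],[0.028,-0.2,-0.03],[0.036,-0.26,-0.03],[0.045,-0.32,-0.03],[0.053,-0.37,-0.02],[0.059,-0.42,-0.01],[0.062,-0.44,0],[0.062,-0.44,0]], "spin": [-0.18,-0.365,-0.55,-0.735,-0.92,-1.1,-1.29,-1.475,-1.66,-1.85]}}

```text
clock: 26.25
position: [481.0, 216.1, 258.7]
tcp_rot: [0.551, 0.835, -0.001, -0.001]
wrist_force: [0.1, -0.8, 0.7]
opening: 31.7
```

```bash
python3 -c "
from h import *
to(481.6,214.1,188,113)
st=read_state()
p,d=snapshot('wrist');crop(np.clip(p*1.5,0,255).astype(np.uint8),(200,0,440,320),2,'pics/w16.png')
C=cloud('wrist',d,st)
for v in(230,260,275):print(C[v,318],C[v,316])
print(proj('wrist',[[481.6,214.1,224]],st))
to(481.6,214.1,188,113)
"
```

```text
t26.25 pos [481.  216.1 258.7] phi 113.1 F [ 0.1 -0.8  0.7] open 31.7 -> slide [-0.0021 -0.0001  0.0707] spin 0.002
[473.85697042 233.89399817 192.12354602] [472.81359679 233.22374845 191.27912342]
[477.15962752 226.15901382 224.05101658] [476.42635725 225.18476278 222.26878475]
[480.55155001 218.25169827 223.50498227] [479.61653282 217.7270317  223.2145622 ]
[[316.74040576 282.75195566]]
t26.30 pos [481.2 215.5 259.1] phi 113.3 F [-0. -1.  1.] open 31.9 -> slide [-0.0014  0.      0.0711] spin 0.005
```

View pics/w16.png

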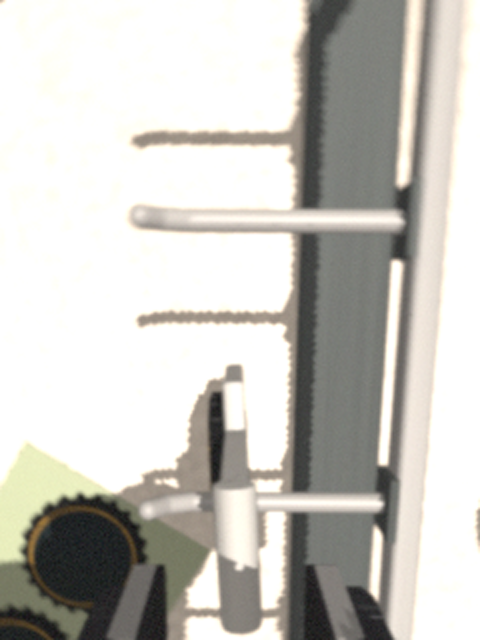

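Bead C (u≈319) is centred, its bezel is on the robot side, and the other hooks are empty. Gripping it now.

Call:
{"fn": "move_arm", "kwargs": {"claw": [160,160,160,160,160,200,255,255,255,255], "slide": [[-0.001,0.0005,0.02],[-0.001,0.0005,0.04],[-0.001,0.0005,0.06],[-0.001,0.0005,0.071],[-0.001,0.0005,0.071],[-0.001,0.0005,0.071],[-0.001,0.0005,0.071],[-0.001,0.0005,0.071],[-0.001,0.0005,0.071],[-0.001,0.0005,0.071]], "spin": [0,0,0,0,0,0,0,0,0,0], "force": 60}}

```text
clock: 27.55
position: [483.3, 214.0, 190.1]
tcp_rot: [0.555, 0.832, 0.001, 0.001]
wrist_force: [1.1, -0.8, 4.5]
opening: 8.7
```

Call:
{"fn": "move_arm", "kwargs": {"claw": [255,255,255,255,255,255,255,255,255,255], "slide": [[0,0,-0.008],[0,0,-0.0155],[0,0,-0.0155],[0,-0.012,-0.0155],[0,-0.03,-0.0155],[0,-0.048,-0.0155],[0,-0.065,-0.0155],[0,-0.08,-0.0155],[0,-0.08,-0.0155],[0,-0.08,-0.0155]], "spin": [0,0,0,0,0,0,0,0,0,0]}}

```text
clock: 28.8
position: [409.4, 183.3, 205.1]
tcp_rot: [0.555, 0.832, 0.001, 0.0]
wrist_force: [0.8, 0.1, -1.3]
opening: 8.3
```

```bash
python3 -c "
from h import *
held('pics/w17.png')
to(461.5,-130.2,330,186.7)
print(read_state()['q'])
"
```

```text
320 [ 13.4   0.3 -33.5]
350 [  1.8   0.3 -32.8]
380 [ -9.8   0.3 -33. ]
303 [ 19.4   0.3 -33.5]
298 [ 20.9   0.3 -33. ]
294 [ 21.6   0.3 -31.5]
t28.85 pos [409.6 183.4 205.1] phi 112.6 F [-0.2  0.5 -1.3] open 8.7 -> slide [-0.3094 -0.0724 -0.125 ] spin -1.293
[ 4.20979147e-01  1.50396044e-01 -3.81833745e-01  1.03734227e+00
 -3.51368103e-05  1.59727585e+00]
```

View pics/w17.png

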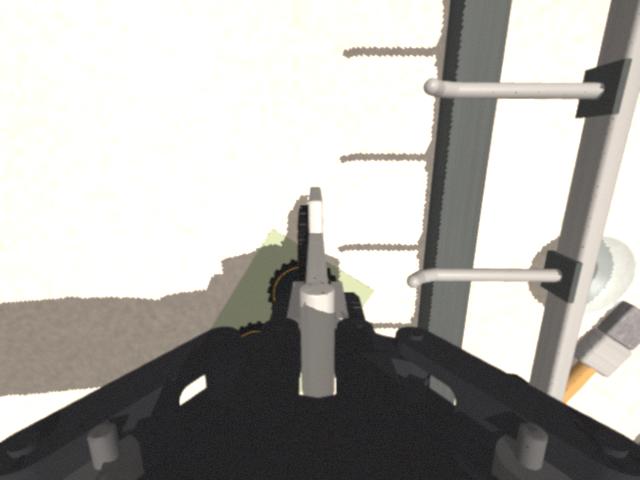

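C is held with its bezel on the tool's -y side, and the remaining hooks are empty. Moving to slot 1.

Call:
{"fn": "move_arm", "kwargs": {"claw": [255,255,255,255,255,255,255,255,255,255], "slide": [[0,-0.003,-0.04],[-0.005,-0.006,-0.09],[-0.04,-0.012,-0.125],[-0.09,-0.022,-0.125],[-0.14,-0.033,-0.125],[-0.19,-0.045,-0.125],[-0.24,-0.057,-0.125],[-0.285,-0.067,-0.125],[-0.309,-0.0724,-0.125],[-0.309,-0.0724,-0.125]], "spin": [-0.1,-0.25,-0.42,-0.59,-0.76,-0.93,-1.1,-1.24,-1.29,-1.29]}}

```text
clock: 30.1
position: [461.6, -131.8, 329.5]
tcp_rot: [-0.055, 0.998, -0.0, -0.0]
wrist_force: [-0.8, 0.9, -0.4]
opening: 8.4
```

Call:
{"fn": "move_arm", "kwargs": {"claw": [255,255,255,255,255,255,255,255,255,255], "slide": [[0,0,0.02],[0,0,0.05],[0,0,0.08],[0,0,0.1],[0,0,0.11],[0,0,0.11],[0,0,0.11],[0,0,0.11],[0,0,0.11],[0,0,0.11]], "spin": [0,0,0,0,0,0,0,0,0,0]}}

```text
clock: 31.35
position: [460.8, -130.1, 220.2]
tcp_rot: [-0.057, 0.998, -0.0, 0.0]
wrist_force: [-0.2, -0.1, -1.5]
opening: 8.4
```

```bash
python3 -c "
from h import *
st=read_state();held('pics/w18.png')
pred((473,-229.5),-83.3,(-100,-50,0,50),st)
p,d=snapshot('side');crop(p,(370,130,490,270),4,'pics/d18.png')
to(461.5,-130.2,137,186.7)
"
```

```text
320 [ 13.6  -0.7 -32.5]
350 [  2.2  -0.7 -32.3]
380 [ -9.4  -0.7 -32.6]
303 [ 20.   -0.7 -33.1]
298 [ 21.7  -0.7 -33. ]
294 [ 22.7  -0.7 -32.3]
plate 141.5 [[-19.7, 170.1], [17.1, 305.2]]
plate -141.5 [[367.8, 166.9], [363.4, 284.7]]
slot -100 [[331.9, 191.7], [304.5, 191.7], [331.2, 265.8], [305.4, 265.8]]
slot -50 [[272.3, 191.8], [244.9, 191.9], [275.2, 265.9], [249.4, 266.0]]
slot 0 [[212.7, 191.9], [185.2, 191.9], [219.2, 266.1], [193.3, 266.1]]
slot 50 [[152.9, 192.0], [125.2, 192.0], [163.0, 266.2], [137.0, 266.3]]
t31.45 pos [ 460.7 -130.1  220. ] phi -173.5 F [ 0.1  0.5 -1.5] open 8.1 -> slide [-0.0007 -0.0002  0.083 ] spin -6.287
```

View pics/w18.png

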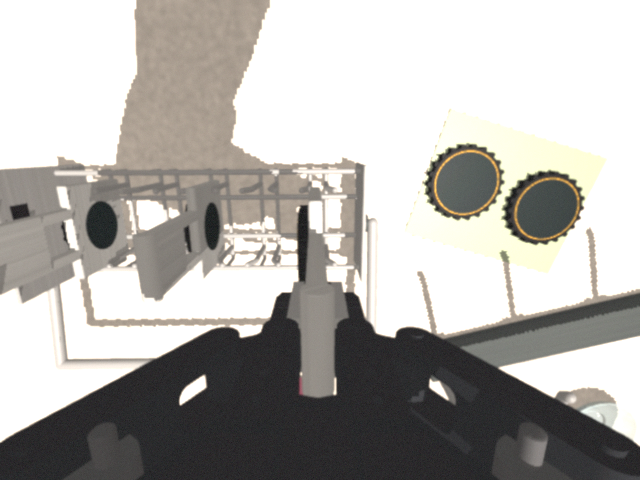

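View pics/d18.png

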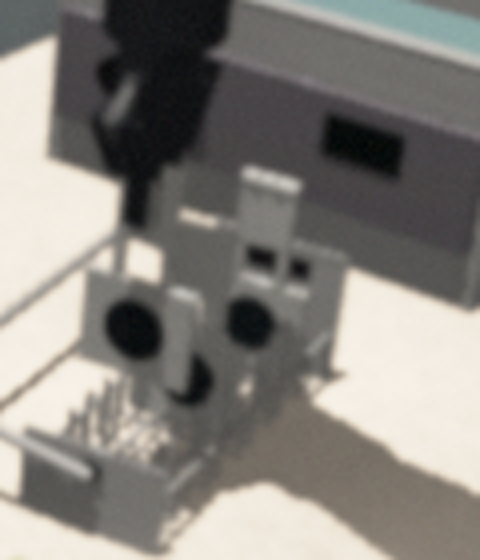

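```bash
python3 -c "
import cv2
a=cv2.imread('pics/w18.png');a=(a*0.7).astype('uint8');cv2.imwrite('pics/w18c.png',cv2.resize(a[150:300,220:390],None,fx=4.5,fy=4,interpolation=cv2.INTER_CUBIC))"
```

View pics/w18c.png

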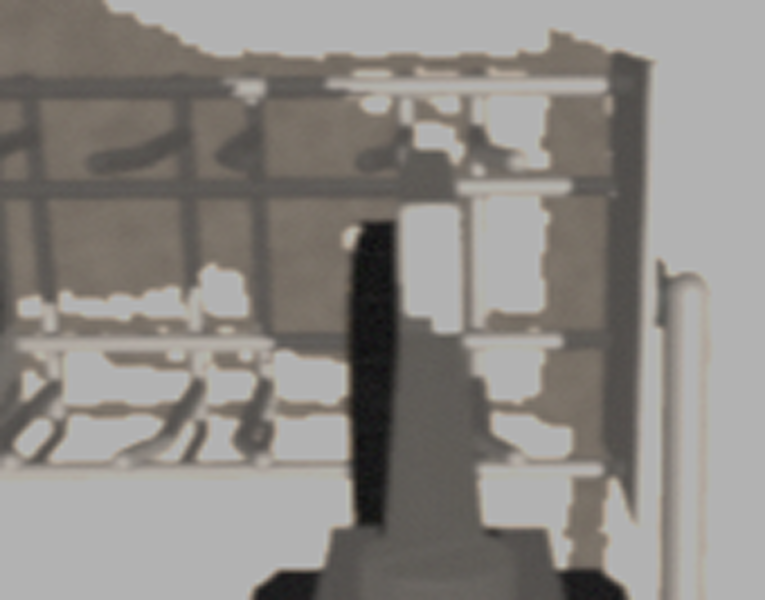

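The slot 1 flare tips at (301,190) and (335,190) have their midpoint at 318.1, against 318.2 predicted. The plate is centred, so I'll lower it.

Call:
{"fn": "move_arm", "kwargs": {"claw": [255,255,255,255,255,255,255,255,255,255], "slide": [[0,0,0.012],[0,0,0.024],[0,0,0.036],[0,0,0.046],[0,0,0.056],[0,0,0.064],[0,0,0.07],[0,0,0.075],[0,0,0.078],[0,0,0.08]], "spin": [0,0,0,0,0,0,0,0,0,0]}}

```text
clock: 32.7
position: [460.8, -130.1, 139.9]
tcp_rot: [-0.057, 0.998, -0.0, 0.0]
wrist_force: [-0.0, 0.4, -0.7]
opening: 8.7
```

```bash
python3 -c "
from h import *
held('pics/w19.png')
p,d=snapshot('side');crop(p,(370,130,490,270),4,'pics/d19.png')
to(461.5,-130.2,137,186.7)
"
```

```text
320 [ 14.6  -0.7 -34.4]
350 [  2.4  -0.7 -32.5]
380 [ -9.7  -0.7 -32.1]
303 [ 19.5  -0.7 -32.1]
298 [ 21.4  -0.7 -32.4]
294 [ 22.5  -0.7 -31.8]
t32.80 pos [ 460.7 -130.1  139.8] phi -173.5 F [-0.7  0.3 -1.4] open 8.7 -> slide [-0.0008 -0.0002  0.0028] spin -6.286
```

View pics/d19.png

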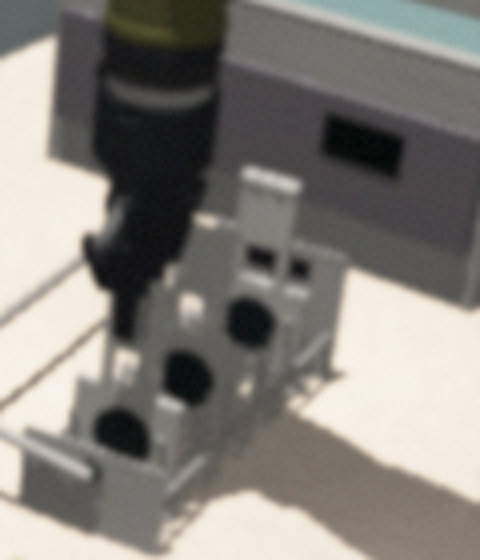

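Call:
{"fn": "move_arm", "kwargs": {"claw": [255,255,255,240,200,160,150,150,150,150], "slide": [[0,0,0.001],[0,0,0.002],[0,0,0.0035],[0,0,0.0035],[0,0,0.0035],[0,0,0.0035],[0,0,0.0035],[0,0,-0.02],[0,0,-0.07],[0,0,-0.12]], "spin": [0,0,0,0,0,0,0,0,0,0]}}

```text
clock: 34.05
position: [460.3, -130.0, 261.0]
tcp_rot: [-0.057, 0.998, 0.0, -0.0]
wrist_force: [0.8, -0.5, -0.5]
opening: 35.5
```

```bash
python3 -c "
from h import *
to(430,-220,400,187)
"
```

```text
t34.05 pos [ 460.3 -130.   261. ] phi -173.5 F [ 0.8 -0.5 -0.5] open 35.5 -> slide [ 0.0404 -0.086  -0.139 ] spin -6.292
```

```bash
python3 -c "
from h import *
to(530,-220,400,187)
"
```

```text
t34.05 pos [ 460.3 -130.   261. ] phi -173.5 F [ 0.8 -0.5 -0.5] open 35.5 -> slide [-0.0589 -0.0973 -0.1391] spin -6.292
```

Call:
{"fn": "move_arm", "kwargs": {"claw": [150,150,150,150,150,150,150,150,150,150], "slide": [[0,0,-0.03],[-0.005,-0.01,-0.07],[-0.02,-0.03,-0.11],[-0.04,-0.06,-0.139],[-0.055,-0.085,-0.139],[-0.059,-0.097,-0.139],[-0.059,-0.097,-0.139],[-0.059,-0.097,-0.139],[-0.059,-0.097,-0.139],[-0.059,-0.097,-0.139]], "spin": [0,0,0,0,0,0,0,0,0,0]}}

```text
clock: 35.3
position: [530.0, -219.2, 399.3]
tcp_rot: [-0.057, 0.998, -0.0, 0.0]
wrist_force: [0.1, -0.3, -0.6]
opening: 35.0
```

```bash
python3 -c "
from h import *
st=read_state();p,d=snapshot('wrist')
cv2.imwrite('pics/w20.png',np.clip(p[:,:,::-1]*1.2,0,255).astype(np.uint8));np.savez('pics/w20.npz',p=p,d=d,q=st['tcp_rot'],x=st['position'])
p,d=snapshot('side');crop(p,(370,130,490,270),4,'pics/d20.png')
p,d=snapshot('scene');cv2.imwrite('pics/s20.png',p[:,:,::-1])
to(530,-220,400,187)
"
```

```text
t35.45 pos [ 530.2 -219.5  399.1] phi -173.5 F [-0.4 -0.4  0.8] open 35.4 -> slide [ 0.0003 -0.0005 -0.0009] spin -6.291
```

View pics/w20.png

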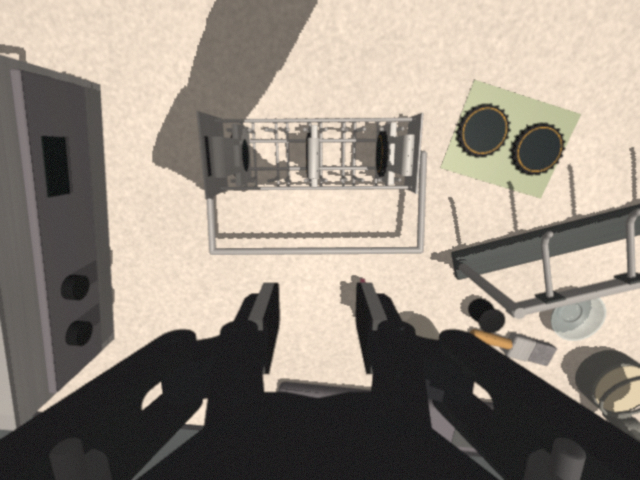

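View pics/s20.png

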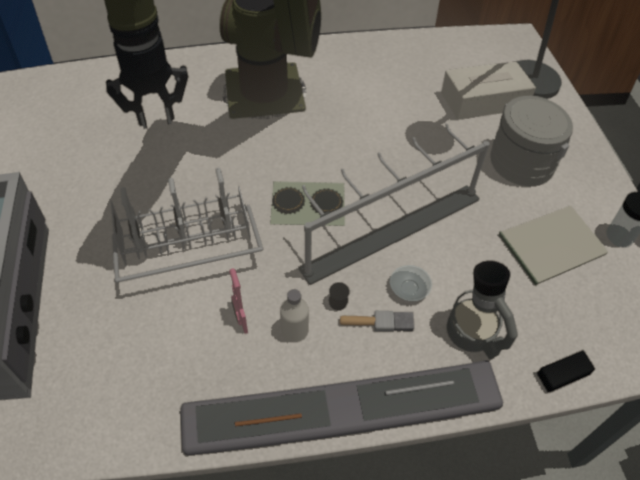

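View pics/d20.png

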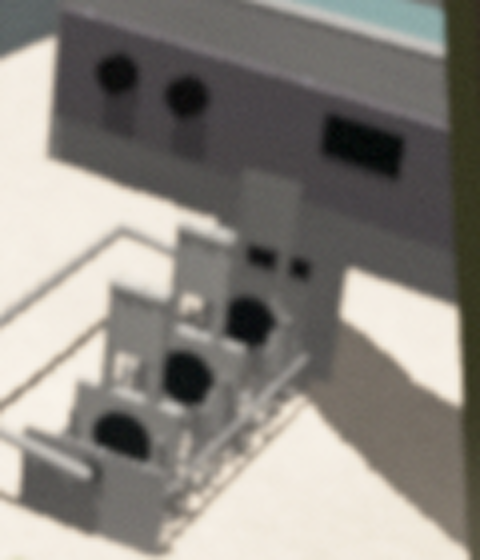

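```bash
python3 -c "
from h import *
z=np.load('pics/w20.npz');st=dict(tcp_rot=z['q'],position=z['x']);C=cloud('wrist',z['d'],st)
c=np.array([473,-229.5]);a=np.radians(-83.3);ex=np.array([np.cos(a),np.sin(a)]);ey=np.array([-ex[1],ex[0]])
X=(C[...,:2]-c)@ex;Y=(C[...,:2]-c)@ey;Z=C[...,2]
for s in(-100,0,100):
  for n,lo,hi in(('bead',150,190),('platetop',80,100)):
    m=(abs(X-s)<20)&(abs(Y)<45)&(Z>lo)&(Z<hi);print(s,n,m.sum(),[np.round(np.percentile(q[m],[3,50,97]),1).tolist() for q in(X,Y,Z)])
m=(Y>100)&(Y<150)&(abs(X)<150)&(Z>40);print('bar',m.sum(),np.median(Y[m]),np.percentile(Z[m],[10,50,90]),X[m].min(),X[m].max())
"
```

```text
-100 bead 505 [[-103.2, -96.4, -92.6], [-21.7, -2.8, 16.9], [152.1, 167.9, 170.1]]
-100 platetop 428 [[-101.7, -96.1, -89.1], [-38.7, -3.0, 33.7], [80.6, 86.9, 96.2]]
0 bead 476 [[-4.7, 1.6, 7.1], [-19.1, -0.9, 19.8], [163.1, 168.2, 170.1]]
0 platetop 158 [[-2.5, 1.5, 11.9], [-37.7, -24.6, 38.0], [80.8, 87.1, 88.4]]
100 bead 540 [[95.7, 99.5, 106.6], [-20.2, -2.0, 18.6], [151.4, 168.0, 170.2]]
100 platetop 393 [[96.7, 99.4, 104.1], [-37.8, -2.7, 35.6], [81.2, 87.1, 94.7]]
bar 1630 130.55169697897043 [69.74251455 72.79783492 74.35111173] -149.95344204370852 149.94702376018694
```

All three holders are home: beads at 168–170, plate tops at about 87, carrier x about -97, 1 and 99. The bar axis is at y≈131. Before going down by the bar, I'll check the clearance to the pink look-alike.

```bash
python3 -c "
from h import *
for n in('scene','wrist'):
  st=read_state();p,d=snapshot(n);C=cloud(n,d,st)
  h=cv2.cvtColor(p,cv2.COLOR_RGB2HSV);m=(h[...,1]>90)&((h[...,0]>165)|(h[...,0]<4))&(h[...,2]>60)&np.isfinite(C[...,0])&(abs(C[...,1]+120)<120)&(C[...,2]>5)
  print(m.sum(),np.round(np.nanpercentile(C[m],[1,50,99],axis=0)))
to(598.3,-164.4,150,97)
"
```

```text
0 [nan nan nan]
6 [[ 665. -131.    6.]
 [ 665. -129.   11.]
 [ 666. -128.   16.]]
t35.55 pos [ 530.3 -219.6  399. ] phi -173.5 F [-0.2 -0.9  0.6] open 35.2 -> slide [-0.0738  0.0472  0.249 ] spin -4.721
  return np.nanmean(a, axis, out=out, keepdims=keepdims)
```

```bash
python3 -c "
from h import *
z=np.load('pics/scene0.npz');p=z['p'];C=cloud('scene',z['d'])
m=(p[...,0].astype(int)-p[...,1]>40);m[:, :225]=0;m[:,255:]=0;m[:260]=0;m[340:]=0
print(m.sum(),np.round(np.nanpercentile(C[m],[1,10,50,90,99],axis=0)))
"
```

```text
112 [[ 684. -125.   55.]
 [ 690. -124.   69.]
 [ 712. -119.  150.]
 [ 732. -115.  154.]
 [ 739. -112.  155.]]
```

The pink one starts at x≈665, y≈-131, so I'll grip the bar at carrier x +50, over empty slot 4, well away from it.

```bash
python3 -c "
from h import *
to(610,-263.7,160,97)
"
```

```text
t35.55 pos [ 530.3 -219.6  399. ] phi -173.5 F [-0.2 -0.9  0.6] open 35.2 -> slide [-0.0742 -0.0528  0.239 ] spin -4.721
```

Call:
{"fn": "move_arm", "kwargs": {"claw": [140,140,140,140,140,140,140,140,140,140], "slide": [[-0.015,-0.01,0.0],[-0.03,-0.02,0.0],[-0.05,-0.035,0.01],[-0.065,-0.046,0.04],[-0.0742,-0.0528,0.08],[-0.0742,-0.0528,0.12],[-0.0742,-0.0528,0.16],[-0.0742,-0.0528,0.2],[-0.0742,-0.0528,0.225],[-0.0742,-0.0528,0.239]], "spin": [0.17,0.35,0.53,0.71,0.89,1.07,1.25,1.43,1.56,1.56], "force": 25}}

```text
clock: 36.8
position: [609.2, -263.4, 158.1]
tcp_rot: [0.661, 0.75, -0.0, -0.001]
wrist_force: [-0.9, 0.1, -0.5]
opening: 38.4
```

```bash
python3 -c "
from h import *
to(610,-263.7,64,97)
st=read_state();p,d=snapshot('wrist')
cv2.imwrite('pics/w21.png',np.clip(p[:,:,::-1]*1.3,0,255).astype(np.uint8))
"
```

```text
t36.80 pos [ 609.2 -263.4  158.1] phi 97.2 F [-0.9  0.1 -0.5] open 38.4 -> slide [-0.0005  0.0009  0.0941] spin 0.004
```

View pics/w21.png

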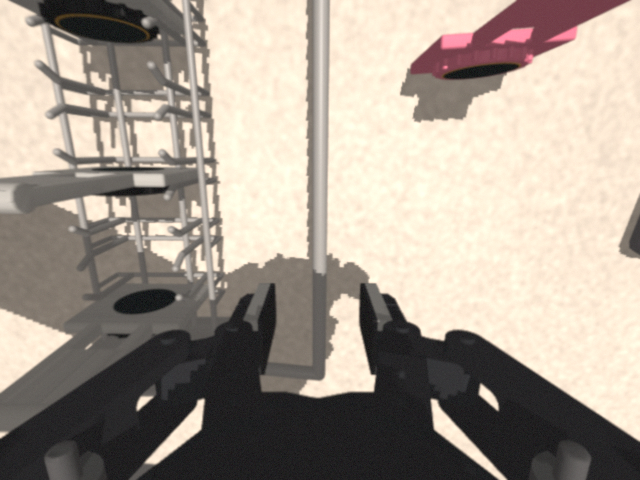

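The bar (u≈320) is centred between the fingers. I'll descend and grip it.

Call:
{"fn": "move_arm", "kwargs": {"claw": [140,140,140,140,160,200,255,255,255,255], "slide": [[0,0.001,0.03],[0,0.001,0.06],[0,0.001,0.085],[0,0.001,0.093],[0,0.001,0.093],[0,0.001,0.093],[0,0.001,0.093],[0,0.001,0.093],[0,0.001,0.093],[0,0.001,0.093]], "spin": [0,0,0,0,0,0,0,0,0,0], "force": 25}}

```text
clock: 38.1
position: [611.5, -264.1, 67.3]
tcp_rot: [0.662, 0.75, 0.0, 0.001]
wrist_force: [-0.1, -0.8, 0.3]
opening: 8.8
```

```bash
python3 -c "
from h import *
to(474.1+5.8,-228.9-49.7,177.8,97)
t0=1.39
for t in np.linspace(t0,0.0,11)[1:]: print(round(t,2),np.round((135*np.sin(t)-135*np.sin(t0))/1000,4),np.round(-135*(np.cos(t)-np.cos(t0))/1000,4))
"
```

```text
t38.10 pos [ 611.5 -264.1   67.3] phi 97.1 F [-0.1 -0.8  0.3] open 8.8 -> slide [ 0.0018 -0.1323 -0.1107] spin 0.002
1.25 -0.0046 -0.0182
1.11 -0.0118 -0.0355
0.97 -0.0212 -0.0517
0.83 -0.0328 -0.0664
0.7 -0.0463 -0.0794
0.56 -0.0615 -0.0904
0.42 -0.0781 -0.0992
0.28 -0.0958 -0.1055
0.14 -0.1141 -0.1094
0.0 -0.1328 -0.1107
```

Call:
{"fn": "move_arm", "kwargs": {"claw": [255,255,255,255,255,255,255,255,255,255], "slide": [[0,-0.0046,-0.018],[0,-0.012,-0.0355],[0,-0.021,-0.0517],[0,-0.033,-0.0664],[0,-0.0463,-0.0794],[0,-0.0615,-0.0904],[0,-0.078,-0.0992],[0,-0.0958,-0.1055],[0,-0.114,-0.1094],[0,-0.13,-0.1107]], "spin": [0,0,0,0,0,0,0,0,0,0]}}

```text
clock: 39.35
position: [485.9, -279.6, 184.7]
tcp_rot: [0.661, 0.75, 0.004, 0.006]
wrist_force: [2.7, 5.1, 20.4]
opening: 9.0
```

```bash
python3 -c "
from h import *
to(474.1+5.8,-228.9-49.7,177.8,97)
st=read_state();p,d=snapshot('wrist')
cv2.imwrite('pics/w22.png',np.clip(p[:,:,::-1]*1.3,0,255).astype(np.uint8))
to(474.1+5.8,-228.9-49.7,177.8,97)
"
```

```text
t39.35 pos [ 485.9 -279.6  184.7] phi 97.2 F [ 2.7  5.1 20.4] open 9.0 -> slide [ 0.0017 -0.0059  0.0068] spin 0.004
t39.40 pos [ 483.1 -279.9  184.6] phi 97.1 F [-0.3  5.8 22.5] open 9.0 -> slide [ 0.0017 -0.0031  0.0068] spin 0.003
```

View pics/w22.png

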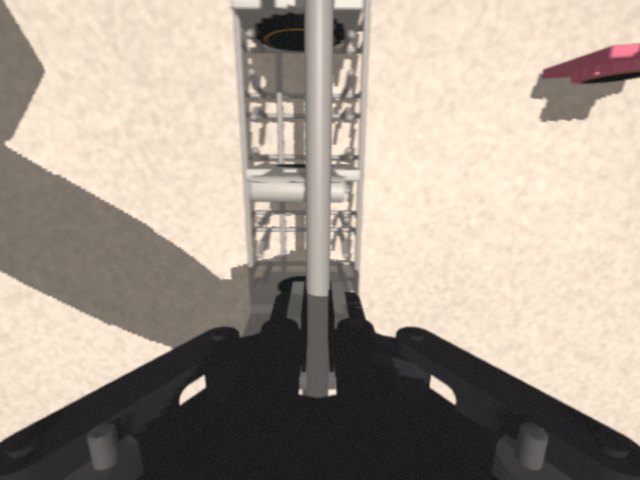

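The +20 N is only the tool pressing down on the bar, because I gripped it slightly higher on the pads this time. I'll relieve that by 5 mm, bring the last 3 mm against the stop, then release and rise.

Call:
{"fn": "move_arm", "kwargs": {"claw": [255,255,255,255,255,220,160,140,140,140], "slide": [[0,0,-0.003],[0,-0.001,-0.006],[0,-0.003,-0.006],[0,-0.004,-0.006],[0,-0.004,-0.006],[0,-0.004,-0.006],[0,-0.004,-0.006],[0,-0.004,-0.006],[0,-0.004,-0.006],[0,-0.004,-0.006]], "spin": [0,0,0,0,0,0,0,0,0,0]}}

```text
clock: 40.65
position: [477.9, -280.2, 183.4]
tcp_rot: [0.662, 0.75, -0.0, -0.0]
wrist_force: [-0.1, -0.8, -0.4]
opening: 38.5
```

```bash
python3 -c "
from h import *
to(474.1+5.8,-228.9-49.7,177.8,97)
"
```

```text
t40.65 pos [ 477.9 -280.2  183.4] phi 97.1 F [-0.1 -0.8 -0.4] open 38.5 -> slide [0.0014 0.0022 0.0056] spin 0.002
```

Released. I'll rise to about 310 mm and look again.

Call:
{"fn": "move_arm", "kwargs": {"claw": [140,140,140,140,140,140,140,140,140,140], "slide": [[0,0,-0.01],[0,0,-0.03],[0,0,-0.06],[0,0,-0.1],[0,0,-0.15],[0,0,-0.19],[-0.01,0,-0.21],[-0.02,0,-0.21],[-0.02,0,-0.21],[-0.02,0,-0.21]], "spin": [0,0,0,0,0,0,0,0,0,0]}}

```text
clock: 41.9
position: [480.0, -299.8, 392.2]
tcp_rot: [0.662, 0.75, -0.0, -0.001]
wrist_force: [0.1, -0.2, 0.3]
opening: 38.5
```

```bash
python3 -c "
from h import *
st=read_state();p,d=snapshot('wrist');C=cloud('wrist',d,st)
cv2.imwrite('pics/w23.png',np.clip(p[:,:,::-1]*1.3,0,255).astype(np.uint8))
c=np.array([473,-229.5]);a=np.radians(-83.3);ex=np.array([np.cos(a),np.sin(a)]);ey=np.array([-ex[1],ex[0]])
X=(C[...,:2]-c)@ex;Y=(C[...,:2]-c)@ey;Z=C[...,2]
m=(abs(X)<150)&(abs(Y)<80)&(Z>180)&(Z<200);print('bar',m.sum(),[np.round(np.percentile(q[m],[2,50,98]),1).tolist() for q in(X,Y,Z)])
for s in(-100,0,100):
  m=(abs(X-s)<20)&(abs(Y)<45)&(Z>160)&(Z<176);print(s,m.sum(),[np.round(np.percentile(q[m],[3,50,97]),1).tolist() for q in(X,Y,Z)] if m.sum() else '')
p,d=snapshot('side');crop(p,(340,120,490,280),4,'pics/d23.png')
p,d=snapshot('scene');crop(p,(80,80,400,320),2.5,'pics/s23.png')
"
```

```text
bar 3034 [[-115.9, -6.3, 143.0], [-5.3, -0.3, 4.9], [184.9, 188.5, 190.5]]
-100 461 [[-102.7, -96.7, -92.6], [-22.8, -8.5, 16.4], [163.8, 168.2, 170.4]]
0 357 [[-3.9, 1.9, 7.7], [-19.9, -6.1, 19.6], [163.0, 168.2, 170.1]]
100 299 [[95.8, 100.4, 106.9], [-21.2, -6.8, 18.6], [163.9, 168.1, 170.1]]
```

View pics/w23.png

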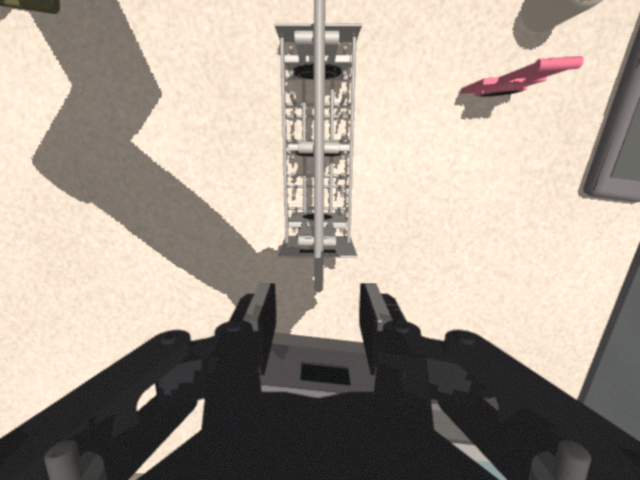

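View pics/d23.png

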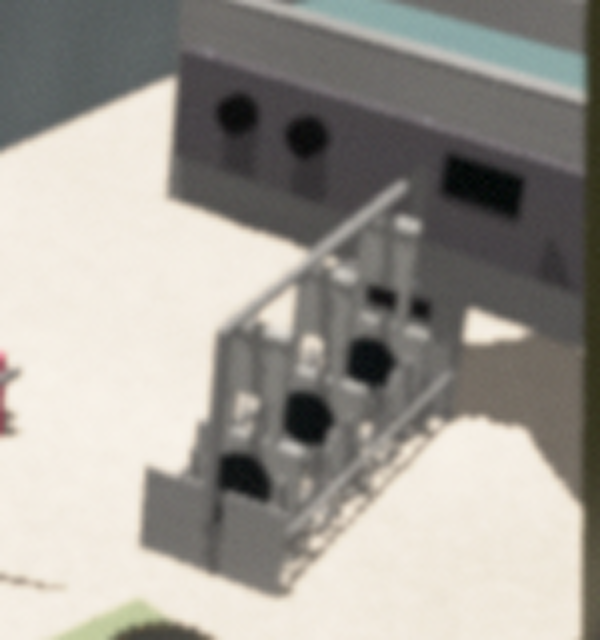

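View pics/s23.png

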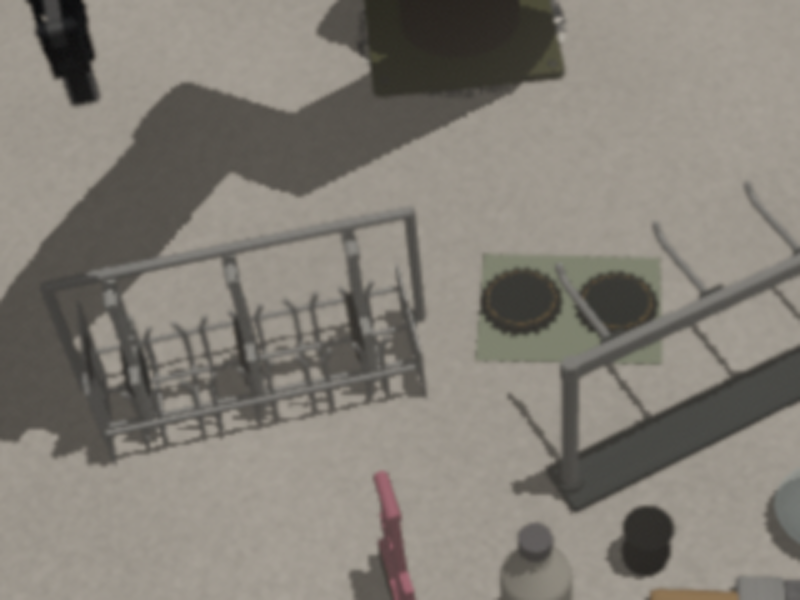

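```bash
python3 -c "
from bench import *
print(close_job()); print(read_state()['clock'])"
```

```text
the job is handed in; nothing more can be done
None
the job is handed in; nothing more can be done
```

I swung the bar back, moved the three holders that were present (hooks 1–3) into slots 5, 3 and 1, and swung the bar upright again. I handed the job in at about 42 s of the 208 s allowed; it reports no verdict.

**Last checks, from wrist depth and the scene and side views:**
- **Holders:** bead tops measured 168–170 mm (170 expected). Plate tops, last read before the bar was raised, were about 87 mm (88 expected). They stand at about -97, +2 and +100 mm along the carrier.
- **Bezels:** each bezel faced the high end while the holder was carried in. In the last pictures it shows on the high-end side for slots 1 and 3. Slot 5's bezel was hidden from view there.
- **Bar:** its axis is within 1 mm of the carrier's centre line, at full height, and the gripper has let go of it.
- **Carrier and other things:** in the last pictures the carrier stands flat where it was, and I saw nothing else on the bench moved. I checked the other things by eye only.

**What disagreed:**
- **Force on the bar:** while raising it I pressed down with about 20 N for a moment, because I had gripped it higher on the pads than the first time. I eased off before letting go.
- **Plate edges:** in the wrist pictures the carrier's end plates measured about 3 mm further in than expected. The slot pins matched to about 1–2 mm, so I aimed by those.

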